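Fit a lens and filter stack in a gem-lamp turret cell

TASK

The empty lens cell of the gem lamp's turret is parked under the viewing head. Turn the turret by its upright post one click, either way, so that the cell stands clear of the head; drop in the lens (domed side up), then the spacer tube, then every filter lying on the white board, and screw the retaining ring down on the cell, clockwise, until its flange is fully home on the cell's rim and stays there. Then turn the turret back until the cell clicks in under the head again, and leave the bench tools where they are.

Things in the scene. Friction and masses are not known exactly. Their poses are not given: they have to be found in the camera images.
- turret (a joint): Turn of the turret about its upright axis, rad, anticlockwise from above positive. 0: empty cell under the head (start). It clicks at 0, +1.571 and -1.571, pulled in over the last 3 degrees; stops at +/-1.66; free between. Pushing into or out of a click takes about 8 N at the post. The turret is a flat aluminium disc, 208 mm across, top 40 mm above the bench.
- lamp: Gem lamp, fixed. Origin on the bench at the turret's axis; x points to the column behind. A black viewing head, 52 mm across, hangs over the point 72 mm along x, from 128 to 246 mm above the bench. On the turret: the empty cell, 90 degrees to each side of it a finished cell with its ring (63 mm across, top 110 mm above the bench), and opposite it the turning post.
- post (a point): Centre of the top of the turret's turning post: plain upright steel pin, 14 mm across, standing 75 mm above the turret disc (top 115 mm above the bench), 85 mm from the turret's axis, on the far side of the axis from the empty cell; axis, cell and post are in one line.
- cell (a point): Centre of the open top rim of the empty cell, 100 mm above the bench, 72 mm from the turret's axis; z up, x away from that axis. The cell is an upright dark steel barrel, bore 39 mm, outside 45 mm, with three thread ribs round its outside (55 mm across) in the top 16 mm.
- cell_gap (a point): Middle of one of the three open gaps between the thread ribs, at rim height, 25 mm from the cell's axis; the others are 120 degrees on. Each is 19 degrees wide and lets a pin of the ring straight down. Turned clockwise (from above) out of a gap the pins run under the ribs: 6 mm down within 80 degrees, then level to a stop at 102 degrees. On the level part the ring stays home.
- follower_top (a point): Centre of the top of the sprung follower inside the empty cell, an aluminium disc 35 mm across on which the stack rests; 38 mm below the rim when empty. It goes down up to 19 mm: 1.2 N at first, plus 0.35 N per mm.
- lens: Lens in a black mount: disc 36 mm across, 10 mm high, with a wide rim round a 24 mm clear glass that domes 4 mm above the mount on one side. Origin at the middle of the mount; z out of the domed side. It lies on the board domed side up.
- spacer: Spacer: open black tube, 36 mm across, 30 mm clear inside, 10 mm high. Origin at its middle; z along its axis. Its two ends are alike.
- filter1: Filter: flat clear glass, 31 mm, in a thin black rim 36 mm across and 7 mm high, no dome. Origin at its middle, z along its axis; its two faces are alike. There are one to three such filters; all alike, in any order.
- filter2: Filter, as filter1; may be absent.
- filter3: Filter, as filter1; may be absent.
- ring: Retaining ring: black knurled cap, 63 mm across, 24 mm high, with a 28 mm window in its top flange; lies flange up, as it is fitted. Origin at the centre of the flange's underside, 15 mm above its lower edge and 9 mm below its top, z up; home when this point is at cell. Inside, a nose 35 mm across reaches down 15 mm and presses on the stack. The skirt is 58 mm inside.
- ring_pin (a point): Inner end of one of the three pins in the ring's skirt (3.5 mm thick, 25 mm from the axis, 13 mm below the flange's underside; others at 120 degrees). Pins over the gaps, the ring must be pressed to within 5 mm of home (up to 7 N with three filters) and turned clockwise. At any other angle the pins rest on the ribs and find the gaps when turned clockwise under light pressure.
- board: White soldering board lying fixed on the bench, 360 x 360 mm, 10 mm thick; origin at the centre of its underside. The parts lie on it.
- charcoal: Bystander: black charcoal block on the board, 85 x 42 x 30 mm (long side along x); origin under its centre.
- tweezers: Bystander: steel tweezers lying along their x on the board, 130 mm long, 15 mm wide, 6 mm high; origin under the middle.
- pliers: Bystander: small pliers lying flat on the bench, 145 mm long along x, 50 mm wide, 16 mm high; origin at the pivot.
- flux_jar: Bystander: round jar with white cap, 52 mm across, 58 mm high; origin under its centre.
- mandrel: Bystander: tapered steel ring mandrel lying on the bench, 220 mm long along its z, 25 mm thick; origin at the thick end.
- spool: Bystander: small spool of solder standing on the bench, 42 mm across, 24 mm high; origin under its centre.
There are look-alikes about, which are no part of the job. Leave any purple or red look-alike of the lens alone.

How it is judged:
By the outcome, as a careful person would: the job done as asked, in the order asked, and still so for the second after the job is handed in, with the robot touching nothing.
Of filter1, filter2, filter3 only 1 to 3 are there at a start; the rules pass over those that are not, and their reading is None.
At some moment in a run one of lens, spacer, filter1, filter2, filter3, ring may be knocked a few centimetres aside while the robot is not near it.
It also fails if it takes over 210 s, if anything falls off the work surface, if the arm or the gripper's body presses on something with over 40 N, if the wrist force passes 120 N, or if a joint passes its speed limit or range.

ROBOT

A 6-joint arm with a two-finger parallel gripper is mounted at the origin on the work surface. World frame = base frame: x ahead of the robot, y to its left, z up, the work surface at z = 0. Lengths are in m, angles in rad, forces in N, time in s.
With the tool pointing down it reaches from about 0.225 to 0.875 m from the base axis. Payload 3.4 kg.
Tool frame: the origin (TCP) lies at the very end of the fingers, on their centre line; the grasp point (between the pads) lies 19 mm behind it; z points along the fingers, y is the line along which they close (so a half turn about z gives the same grasp; the last joint's range is limited). The gripper opens to 85 mm and grips with 20 to 120 N. Pads are 22 mm wide; open, the fingers measure 114 mm over their backs; the gripper's body (76 mm by 85 mm) begins 54 mm behind the grasp point. The pads swing forward as they close: fully open they stand 13 mm farther back than shut.
Start: joints at [1.136, 0.276, 1.505, -0, 1.361, -0.121], TCP at [0.178, 0.547, 0.231] pointing down, gripper open.
Joint ranges: [-2.89, 2.89], [-0.75, 2.08], [0.22, 2.7], [-1.18, 4.32], [0.11, 2.71], [-2.7, 2.7]. Speed limits (rad/s): [2.57, 2.57, 3.14, 3.14, 3.14, 3.14].

INTERFACE

Orientations are given as a unit quaternion [w, x, y, z].
In Python, from rig import readout, vision, manip gives the robot as it stands.
- The arm moves only by the shell command python3 -m handwheel 'ROWS' [FORCE]. ROWS is JSON, a list of rows, each a list of 3 entries, a list of its own where there are three numbers: the shift along the tool's x, y, z in mm, then the turn, a rotation vector about the tool's x, y, z in units of 6 degrees (1.0 is 6 degrees), then the closure, from -1 (fully open) to 1 (shut), so that 0 is half open. A call has 1 to 20 rows; each row shifts and turns the commanded pose from where the row before left it, along the tool's axes as they then stand; what a row does not reach is not made up. A row lasts 1/8 s, in which the tool goes at most 62.5 mm and 10.7 degrees, less where a joint would pass 70% of its speed; a pose out of reach is approached as far as the arm can. A call is refused whole if a number of a shift passes 62.5 or a number of a turn 1, either way. A call with a gripper value outside its range is refused whole. The fingers move at their own pace and stop on an object; FORCE is the grip in N (left out, the last holds). Time passes only in rows, so rows that do not move let the fingers close. It gives the time, the measured TCP pose, the force, the opening and the grip force at its end, in the units of the state.
- readout.get_state(): the state, without advancing time (a new reading comes with each control period).
- vision.get_image(name): name is "side" or "top" or "wrist"; returns the picture (400x640x3 uint8, blue, green, red); there is no depth.
- vision.camera_params(name): a dict with "intrinsics" (3x3 intrinsics, pixels), "rvec" (rotation vector, rad) and "tvec" (3), from world to camera coordinates, as OpenCV has them; the wrist camera has in their place "hand_eye" (4x4, takes a point from camera to tool coordinates, whose origin is the TCP and whose axes are the flange's). Camera axes: x right, y down, z forward; pixel columns grow to the right and rows downward; lengths in m; the calibration is good to about 2 mm. A picture is of the moment at which its call begins: read the wrist's pose just before it. camera_params takes no time and is no camera call.
- manip.sign_off(): hands the job in; it is judged then, once.
The state is a dict: "clock": time; "qpos": joint angles; "qd": joint speeds; "effort": joint torques, N m; "position": TCP position; "ee_rot": TCP orientation; "contact_force": force on the tool from outside, world axes, zero at the start; "moment": the same for the moment, N m; "width": finger opening in m; "gripper_force": force on a finger pad.
Only numpy, scipy, OpenCV 4.12 (cv2) and the standard library are available. Lean on these libraries where they do the work, as an engineer would, in place of code of your own. Each camera call takes 0.05 s, during which the arm holds its last target. There are 200 camera calls.

## Working session

There is one attempt and no reset: what is moved stays moved. The work goes in short steps, Python scripts to look and compute and a shell command to move; the robot and the scene stay as the last step left them, time stands still between calls to the robot, and variables do not carry over. Pictures are saved under pics/ and viewed, at most 14 in all, crops included, and the job is handed in when it is done.

```bash
mkdir -p pics; ls
cat > h.py <<'E'
import numpy as np, cv2
from scipy.spatial.transform import Rotation as R
from rig import readout, vision, manip
def cam(n, st=None):
    p=vision.camera_params(n); K=np.array(p["intrinsics"])
    if "rvec" in p:
        Rm=cv2.Rodrigues(np.array(p["rvec"],float))[0]; t=np.array(p["tvec"],float).ravel()
    else:
        st=st or readout.get_state(); q=st["ee_rot"]
        T=np.eye(4); T[:3,:3]=R.from_quat([q[1],q[2],q[3],q[0]]).as_matrix(); T[:3,3]=st["position"]
        M=np.linalg.inv(T@np.array(p["hand_eye"])); Rm=M[:3,:3]; t=M[:3,3]
    return K,Rm,t
def ray(c,uv):
    K,Rm,t=c; d=Rm.T@np.linalg.solve(K,[uv[0],uv[1],1.]); return -Rm.T@t,d/np.linalg.norm(d)
def onz(c,uv,z):
    o,d=ray(c,uv); return o+d*(z-o[2])/d[2]
def proj(c,P):
    K,Rm,t=c; x=(Rm@np.atleast_2d(P).T).T+t; x=x@K.T; return x[:,:2]/x[:,2:]
def tri(cs,uvs):
    A=np.zeros((3,3));b=np.zeros(3)
    for c,uv in zip(cs,uvs):
        o,d=ray(c,uv);M=np.eye(3)-np.outer(d,d);A+=M;b+=M@o
    return np.linalg.solve(A,b)
E
python3 - <<'E'
from h import *
s=readout.get_state(); print(s)
for n in("top","side","wrist"):
    c=cam(n); cv2.imwrite(f"pics/{n}0.png",vision.get_image(n)); print(n,c[0].tolist(),(-c[1].T@c[2]).round(3),c[1][2].round(2))
print(vision.camera_params("wrist")["hand_eye"])
E
```

```text
pics
{'clock': 0.0, 'qpos': array([ 1.13598563e+00,  2.76629755e-01,  1.50614435e+00,  2.92875078e-05,
        1.36066134e+00, -1.20983173e-01]), 'qd': array([5.98381681e-04, 1.12221406e-03, 7.88372973e-05, 9.53928748e-04,
       5.81561435e-05, 1.13767932e-04]), 'effort': array([ 3.32779537e-04, -4.16763496e+01, -2.45815426e+01,  2.69018949e-05,
        1.09758211e-02,  4.14677871e-06]), 'position': array([0.17727033, 0.54644961, 0.2304154 ]), 'ee_rot': array([-2.66539167e-04,  1.56273598e-01,  9.87713376e-01, -8.82116536e-04]), 'contact_force': array([ 0.34072838, -0.05301085,  0.11785883]), 'moment': array([0.03157459, 0.06670592, 0.04970912]), 'gripper_force': 0.0, 'width': 0.08535335762825821}
top [[367.1348050222231, 0.0, 317.5352321962574], [0.0, 367.1348050222231, 198.68954311049814], [0.0, 0.0, 1.0]] [ 0.408 -0.019  1.169] [ 0.12  0.01 -0.99]
side [[434.2851761225664, 0.0, 325.24643622236647], [0.0, 434.2851761225664, 211.9076194287985], [0.0, 0.0, 1.0]] [ 0.296 -0.945  0.629] [ 0.21  0.85 -0.48]
wrist [[293.34624055488615, 0.0, 316.9806776132848], [0.0, 293.34624055488615, 202.5173970352593], [0.0, 0.0, 1.0]] [0.098 0.572 0.374] [ 0.31 -0.1  -0.95]
[[-5.86730017e-04 -9.46912445e-01 -3.21491022e-01  8.30842187e-02]
 [ 9.99999792e-01 -4.69870804e-04 -4.41080384e-04 -3.85346795e-04]
 [ 2.66605260e-04 -3.21491214e-01  9.46912524e-01 -1.43877275e-01]
 [ 0.00000000e+00  0.00000000e+00  0.00000000e+00  1.00000000e+00]]
```

View pics/top0.png

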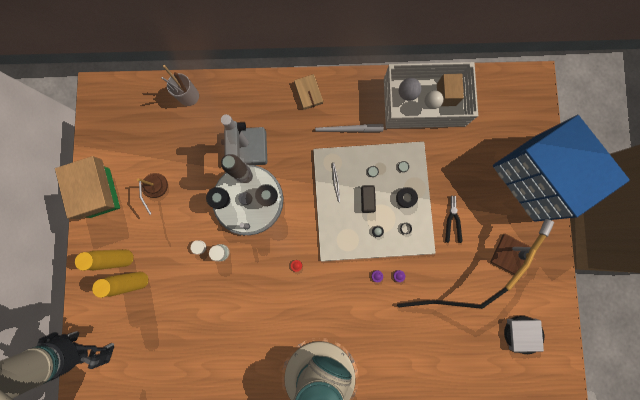

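View pics/side0.png

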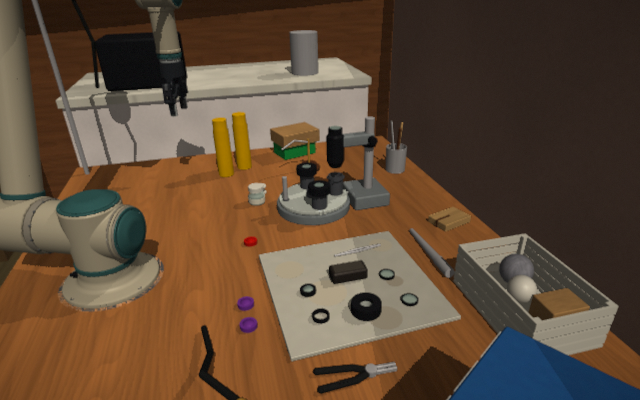

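Top view: the turret's axis is at about (247,198), the post at (246,227), the head at (236,168) and the ring at (407,198). Small discs lie at (373,171), (403,167), (377,231) and (405,229). The purple (377,276), (399,276) and red (296,266) discs are look-alikes off the board. I'll enlarge the board and the turret.

Run:
```python
from h import *
a=cv2.imread("pics/top0.png"); b=cv2.imread("pics/side0.png")
A=cv2.resize(a[135:270,305:445],None,fx=2.85,fy=2.85,interpolation=3)[:, :400]
B=cv2.resize(b[230:350,255:460],(400,234),interpolation=3)
T=cv2.resize(a[130:250,195:295],(333,400),interpolation=3)
S=cv2.resize(b[120:230,255:405],(400,293),interpolation=3)
out=np.zeros((600,800,3),np.uint8); out[:385,:399]=A; out[:293,400:]=S; out[300:534,400:]=B
cv2.imwrite("pics/crop0.png",out); cv2.imwrite("pics/tur0.png",T)
c=cam("top");s=cam("side")
for n,u,v in [("f373,171",(373,171),(387,274)),("403,167",(403,167),(410,299)),("377,231",(377,231),(308,290)),("405,229",(405,229),(321,315)),("ring",(407,198),(366,302)),("post",(246,226),(285,179))]:
    print(n,tri([c,s],[u,v]).round(4),onz(c,u,.017).round(4))
for p in [(317,150),(425,143),(435,254),(321,261)]: print(onz(c,p,.01).round(3))
```

```text
f373,171 [ 0.6302 -0.1834  0.0134] [ 0.6298 -0.1829  0.017 ]
403,167 [ 0.6429 -0.2799  0.0132] [ 0.6408 -0.2786  0.017 ]
377,231 [ 0.4395 -0.1894  0.0127] [ 0.4393 -0.1888  0.017 ]
405,229 [ 0.4458 -0.2771  0.0138] [ 0.444  -0.2761  0.017 ]
ring [ 0.5411 -0.2838  0.0316] [ 0.5413 -0.2868  0.017 ]
post [0.4598 0.2012 0.1122] [0.4622 0.2213 0.017 ]
[ 0.704 -0.006  0.01 ]
[ 0.719 -0.354  0.01 ]
[ 0.365 -0.367  0.01 ]
[ 0.349 -0.012  0.01 ]
```

View pics/crop0.png

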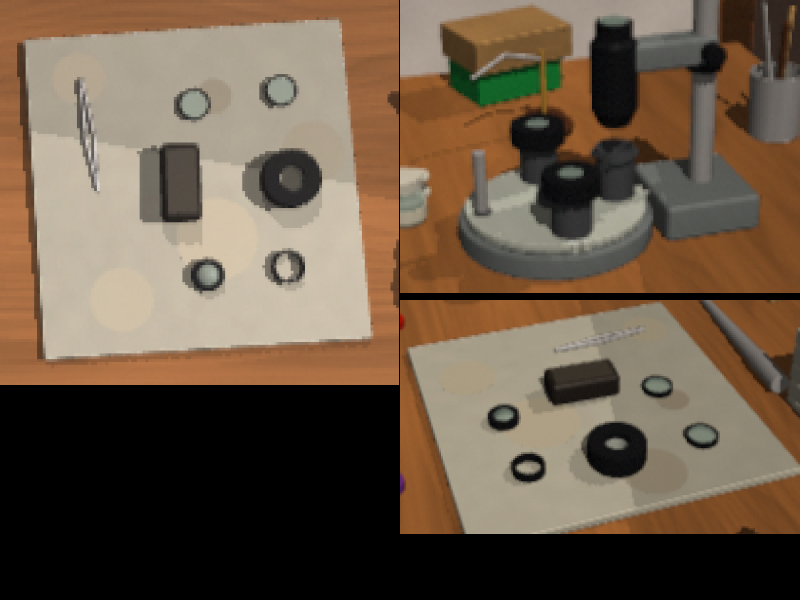

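Of the discs on the board, (377,231) is the lens: wide black rim round a small domed glass, not purple or red. (405,229) is the open spacer tube. (373,171) and (403,167) are flat, thin-rimmed glasses, so there are two filters. Next I'll fit the lamp pose.

Run:
```python
from h import *
from scipy.optimize import least_squares
c=cam("top");s=cam("side")
def pts(p,z=None):
    x,y,a=p; e=np.array([np.cos(a),np.sin(a)]);n=np.array([-e[1],e[0]]);o=np.array([x,y])
    return np.array([[*(o-.085*e),.115],[*(o+.072*n),.110],[*(o-.072*n),.110],[*(o+.072*e),.100]])
U=np.array([[246,226],[218,198],[266,195]]);V=np.array([[285,177],[307.5,166],[319,184.5],[336,176.5]])
f=lambda p:np.r_[(proj(c,pts(p)[:3])-U).ravel(),(proj(s,pts(p))-V).ravel()]
r=least_squares(f,[.54,.2,.1]);print(r.x,f(r.x).round(1));print(pts(r.x).round(4))
```

```text
[0.54546744 0.21030962 0.04475928] [-1.9 -1.   0.7 -0.5  1.9 -0.6 -0.8  0.4 -1.3  0.2  0.3  0.3 -0.4 -1.6]
[[0.4606 0.2065 0.115 ]
 [0.5422 0.2822 0.11  ]
 [0.5487 0.1384 0.11  ]
 [0.6174 0.2135 0.1   ]]
```

View pics/tur0.png

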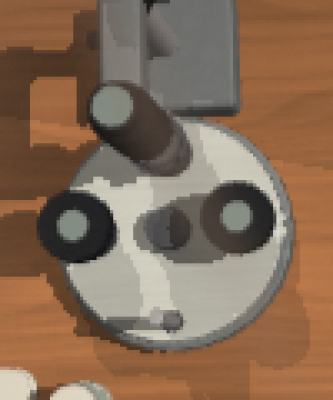

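Turret crop: the post top is at full-frame (246.7,226.4), and the finished rings' windows are at (216.6,197.3) and (265.9,195.2). I'll go there with the wrist camera, squaring the tool to the world axes on the way.

```bash
python3 -m handwheel '[[[0,0,-20],[0,0,-1],-1],[[0,0,-20],[0,0,-1],-1],[[0,0,-20],[0,0,-1],-1],[[-20,-24,0],[0,0,0],-1],[[-30,-36,0],[0,0,0],-1],[[-30,-36,0],[0,0,0],-1],[[-30,-36,0],[0,0,0],-1],[[-30,-36,0],[0,0,0],-1],[[-30,-36,0],[0,0,0],-1],[[-30,-36,0],[0,0,0],-1],[[-30,-36,0],[0,0,0],-1],[[-30,-36,0],[0,0,0],-1],[[-20,-26,0],[0,0,0],-1],[[0,0,0],[0,0,0],-1],[[0,0,0],[0,0,0],-1]]'
python3 - <<'E'
from h import *
s=readout.get_state();print(s["position"],s["ee_rot"],s["clock"],s["contact_force"]);cv2.imwrite("pics/w1.png",vision.get_image("wrist"))
E
```

```text
clock: 2.02
position: [0.4571, 0.2094, 0.291]
ee_rot: [-0.001, -0.0, 1.0, 0.0]
contact_force: [0.3, 0.2, 0.5]
width: 0.0856
gripper_force: 0.0
[0.45706038 0.2093673  0.29103742] [-5.79327551e-04 -6.11893000e-05  9.99999789e-01  2.88866036e-04] 2.025 [0.31038212 0.17423537 0.46303944]
```

View pics/w1.png

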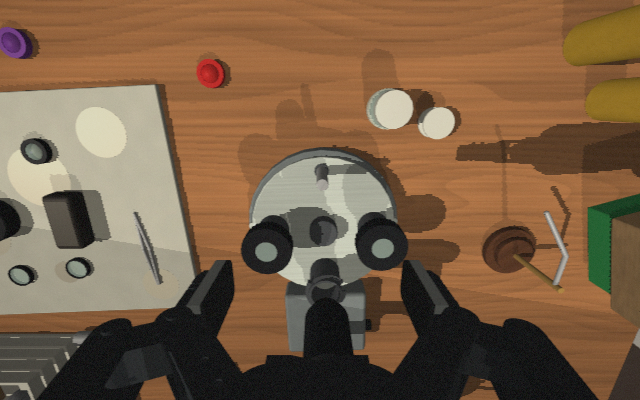

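The wrist view shows the post top at (321,168), finished-ring windows at (266,250) and (382,247), and the empty cell's rim at about (325,290) below the head. Now I'll refit with all three cameras.

```bash
cat > fit.py <<'E'
from h import *
from scipy.optimize import least_squares
c=cam("top");s=cam("side");w=cam("wrist")
def pts(p):
    x,y,a=p; e=np.array([np.cos(a),np.sin(a)]);n=np.array([-e[1],e[0]]);o=np.array([x,y])
    return np.array([[*(o-.085*e),.115],[*(o+.072*n),.110],[*(o-.072*n),.110],[*(o+.072*e),.100]])
U=np.array([[246.7,226.4],[216.6,197.3],[265.9,195.2]]);V=np.array([[285,177],[307.5,166],[319,184.5],[336,176.5]])
W=np.array([[321,168],[382,247],[266,250],[325,290]])
f=lambda p:np.r_[(proj(c,pts(p)[:3])-U).ravel(),(proj(s,pts(p))-V).ravel(),(proj(w,pts(p))-W).ravel()]
r=least_squares(f,[.54,.2,.1]);print(r.x,f(r.x).round(1));print(pts(r.x).round(4))
for i in range(3): print(tri([c,s,w],[U[i],V[i],W[i]]).round(4), onz(w,W[i],pts(r.x)[i,2]).round(4))
print(proj(w,[[.4395,-.1894,.02],[.63,-.183,.017]]))
E
python3 fit.py
```

```text
[0.53955177 0.21647863 0.03894331] [-5.   0.7 -0.   2.1 -0.1  1.4 -3.2 -0.2 -3.5 -0.3 -2.4 -0.3 -2.8 -2.1
 -0.7 11.3 -0.7 -3.7 -1.6 -2.6 -0.7  0.2]
[[0.4546 0.2132 0.115 ]
 [0.5367 0.2884 0.11  ]
 [0.5424 0.1445 0.11  ]
 [0.6115 0.2193 0.1   ]]
[0.4542 0.207  0.112 ] [0.4418 0.2139 0.115 ]
[0.5452 0.2901 0.1062] [0.5418 0.2897 0.11  ]
[0.548  0.1452 0.1072] [0.5459 0.1464 0.11  ]
[[ 34.37245039 152.22623995]
 [ 76.05333325 269.11198899]]
```

Run:
```python
import cv2,numpy as np
a=cv2.imread("pics/w1.png")[150:310,235:415]; A=cv2.resize(a,(560,498),interpolation=2)
cv2.imwrite("pics/w1c.png",A)
```

```text
(no output)
```

View pics/w1c.png

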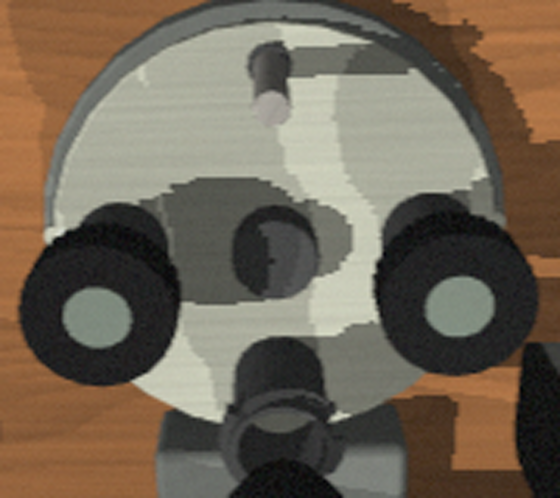

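The post top is really at wrist pixel (322.1,184.7). The cell rim is at (324,291), and the windows are at (266.2,252) and (382.9,248.4).

```bash
sed -i 's/^W=.*/W=np.array([[322.1,184.7],[382.9,248.4],[266.2,251.5],[324,291]])/' fit.py; python3 fit.py
```

```text
[0.54528238 0.2169792  0.03432313] [-5.3 -1.3 -0.2  0.1 -0.3 -0.4 -1.3 -0.6 -1.6 -0.6 -0.6 -0.6 -1.  -2.4
 -1.  -0.5 -1.5 -0.7 -1.2 -0.2  0.4  2.8]
[[0.4603 0.2141 0.115 ]
 [0.5428 0.2889 0.11  ]
 [0.5478 0.145  0.11  ]
 [0.6172 0.2194 0.1   ]]
[0.4603 0.2074 0.1141] [0.4609 0.2152 0.115 ]
[0.5457 0.2905 0.1065] [0.5437 0.2909 0.11  ]
[0.5485 0.1453 0.1077] [0.548  0.1465 0.11  ]
[[ 34.37245039 152.22623995]
 [ 76.05333325 269.11198899]]
```

Post at (0.4605,0.2145), top at 0.114 against the expected 0.115. Next I'll descend and grip it.

```bash
python3 -m handwheel '[[[-3.5,5,40],[0,0,0],-1],[[0,0,40],[0,0,0],-1],[[0,0,40],[0,0,0],-1],[[0,0,40],[0,0,0],-1],[[0,0,30],[0,0,0],-1],[[0,0,23],[0,0,0],-1],[[0,0,0],[0,0,0],-1],[[0,0,0],[0,0,0],0.3],[[0,0,0],[0,0,0],0.5],[[0,0,0],[0,0,0],1],[[0,0,0],[0,0,0],1],[[0,0,0],[0,0,0],1],[[0,0,0],[0,0,0],1]]' 25
```

```text
clock: 3.7
position: [0.4614, 0.2149, 0.0789]
ee_rot: [0.0, 0.0, 1.0, 0.001]
contact_force: [-2.0, 5.2, 4.9]
width: 0.0132
gripper_force: 25.8
```

```bash
python3 -m handwheel '[[[-0.7,7.4,0],[0,0,0],1],[[-0.7,7.4,0],[0,0,0],1],[[-0.7,7.4,0],[0,0,0],1],[[-2.6,6.9,0],[0,0,0],1],[[-2.6,6.9,0],[0,0,0],1],[[-2.6,6.9,0],[0,0,0],1],[[-4.3,6,0],[0,0,0],1],[[-4.3,6,0],[0,0,0],1],[[-4.3,6,0],[0,0,0],1]]'
python3 -m handwheel '[[[-5.7,4.7,0],[0,0,0],1],[[-5.7,4.7,0],[0,0,0],1],[[-5.7,4.7,0],[0,0,0],1],[[-6.7,3.1,0],[0,0,0],1],[[-6.7,3.1,0],[0,0,0],1],[[-6.7,3.1,0],[0,0,0],1],[[-7.3,1.2,0],[0,0,0],1],[[-7.3,1.2,0],[0,0,0],1],[[-7.3,1.2,0],[0,0,0],1],[[0,0,0],[0,0,0],1]]'
```

```text
clock: 4.82
position: [0.4824, 0.2735, 0.0784]
ee_rot: [-0.002, -0.0, 1.0, -0.002]
contact_force: [-4.3, -2.6, 7.4]
width: 0.013
gripper_force: 26.4
clock: 6.08
position: [0.5384, 0.3021, 0.0783]
ee_rot: [-0.005, 0.0, 1.0, -0.0]
contact_force: [-9.8, 2.7, 10.1]
width: 0.013
gripper_force: 26.7
```

```bash
python3 -m handwheel '[[[-4,0,0],[0,0,0],1],[[0,0,0],[0,0,0],1],[[0,0,0],[0,0,0],1]]'
python3 -m handwheel '[[[0,0,0],[0,0,0],0.3],[[0,0,0],[0,0,0],0.3],[[0,0,0],[0,0,0],0.3]]'
python3 - <<'E'
from h import *
cv2.imwrite("pics/w2.png",vision.get_image("wrist"));cv2.imwrite("pics/t2.png",vision.get_image("top"))
a=cv2.imread("pics/t2.png")[130:250,195:295]
w=cv2.imread("pics/w2.png")
o=np.zeros((400,800,3),np.uint8);o[:,:333]=cv2.resize(a,(333,400),interpolation=3);o[:292,333:800]=cv2.resize(w,(467,292),interpolation=3);cv2.imwrite("pics/c2.png",o)
E
```

```text
clock: 6.45
position: [0.5385, 0.3021, 0.0782]
ee_rot: [-0.008, 0.0, 1.0, -0.0]
contact_force: [-17.4, 3.6, 13.0]
width: 0.0134
gripper_force: 27.1
clock: 6.82
position: [0.5476, 0.3015, 0.078]
ee_rot: [0.0, -0.0, 1.0, -0.0]
contact_force: [0.1, 0.5, 1.5]
width: 0.0298
gripper_force: 0.0
```

View pics/c2.png

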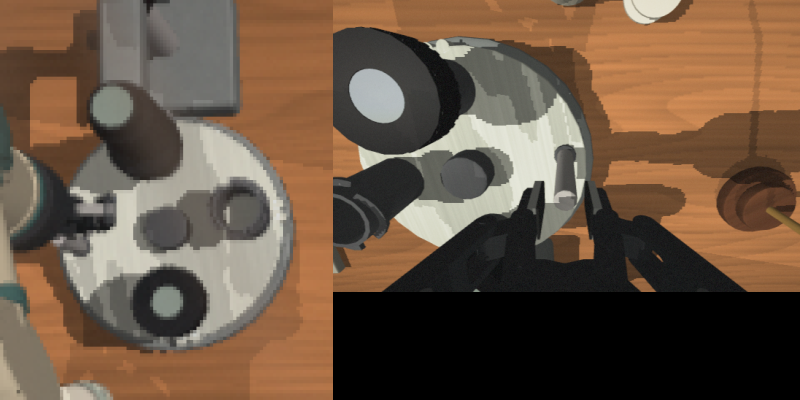

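The cell now stands toward -Y at top pixel (267.4,193.1), clear of the head. I'll measure the turret angle to see whether it is in the click.

Run:
```python
from h import *
w=cam("wrist");c=cam("top")
p=onz(w,(319.3,271.3),.115);q=onz(w,(60.3,131.6),.11);r=onz(c,(267.4,193.1),.1);n=onz(c,(245.4,220.7),.11)
print(p,q,r,n)
o=np.array([.5453,.217])
for name,v in(("post",p),("near",q),("cell",r),("near_top",n)):
    d=v[:2]-o; print(name,np.linalg.norm(d),np.degrees(np.arctan2(d[1],d[0])))
```

```text
[0.53088482 0.30227197 0.115     ] [0.47426291 0.20570944 0.11      ] [0.55390363 0.14139502 0.1       ] [0.47318292 0.20376056 0.11      ]
post 0.0864818248631692 99.59510495697836
near 0.0719287509633665 -170.96901251705435
cell 0.07609294021744155 -83.50783205787272
near_top 0.0733222722205062 -169.59732425792123
```

Turned about 83° only; the pin slipped in the pads. I'll re-centre, grip harder and push the rest.

```bash
python3 -m handwheel '[[[8,0,0],[0,0,0],0.3],[[8.5,0,0],[0,0,0],0.3],[[0,0,0],[0,0,0],1],[[0,0,0],[0,0,0],1],[[0,0,0],[0,0,0],1],[[-3,0.3,0],[0,0,0],1],[[-3,0.2,0],[0,0,0],1],[[-3,0.1,0],[0,0,0],1],[[-3,0,0],[0,0,0],1],[[0,0,0],[0,0,0],1],[[0,0,0],[0,0,0],1]]' 90
python3 -m handwheel '[[[0,0,0],[0,0,0],0.3],[[0,0,0],[0,0,0],0.3],[[0,0,0],[0,0,0],0.3]]'
python3 - <<'E'
from h import *
cv2.imwrite("pics/w3.png",vision.get_image("wrist"))
cv2.imwrite("pics/c3.png",cv2.imread("pics/w3.png")[80:330,0:400])
E
```

```text
clock: 8.3
position: [0.5301, 0.3021, 0.0785]
ee_rot: [-0.012, 0.0, 1.0, -0.001]
contact_force: [-27.4, 0.6, 19.5]
width: 0.012
gripper_force: 89.4
clock: 8.68
position: [0.5437, 0.3026, 0.0783]
ee_rot: [0.001, -0.0, 1.0, 0.0]
contact_force: [-0.1, 0.1, -0.1]
width: 0.0302
gripper_force: 0.0
```

View pics/c3.png

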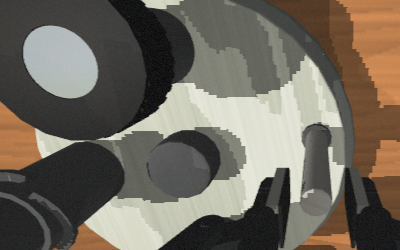

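The turret stopped about 7° short and resisted 27 N, so something is blocking it. I'll retreat upward and look.

```bash
python3 -m handwheel '[[[0,0,-30],[0,0,0],0.3],[[0,0,-40],[0,0,0],-1],[[10,0,-40],[0,0,0],-1],[[20,0,-40],[0,0,0],-1],[[30,0,-40],[0,0,0],-1],[[30,0,-20],[0,0,0],-1],[[0,0,0],[0,0,0],-1],[[0,0,0],[0,0,0],-1]]'
python3 - <<'E'
from h import *
print(readout.get_state()["position"])
for n in ("side","wrist","top"): cv2.imwrite(f"pics/{n}4.png",vision.get_image(n))
s=cv2.imread("pics/side4.png")[120:230,255:405];w=cv2.imread("pics/wrist4.png")[100:350,130:450];t=cv2.imread("pics/top4.png")[130:250,195:295]
o=np.zeros((600,800,3),np.uint8);o[:293,:400]=cv2.resize(s,(400,293),interpolation=2);o[:312,400:]=cv2.resize(w,(400,312),interpolation=2);o[300:600,:250]=cv2.resize(t,(250,300),interpolation=3)
o[320:600,260:708]=cv2.resize(cv2.imread("pics/top4.png"),(448,280))
cv2.imwrite("pics/c4.png",o)
E
```

```text
clock: 9.72
position: [0.4532, 0.3024, 0.2878]
ee_rot: [0.0, -0.0, 1.0, -0.0]
contact_force: [-0.2, 0.1, -0.5]
width: 0.0856
gripper_force: 0.0
[0.4531554  0.30239678 0.28777605]
```

View pics/c4.png

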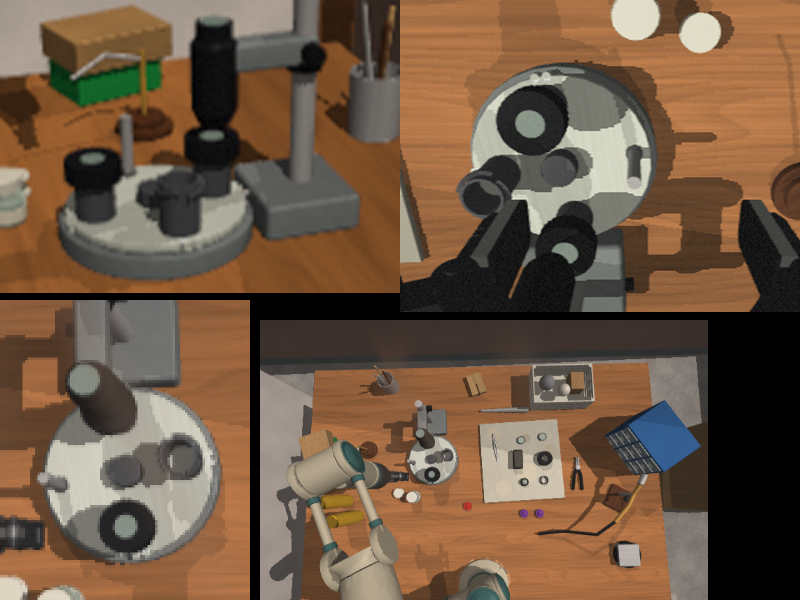

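Run:
```python
from h import *
w=cam("wrist");s=cam("side");t=cam("top")
o=np.array([.5453,.217])
for name,v in(("post",onz(w,(317.2,244),.115)),("near",onz(w,(234,196),.11)),("headring",onz(w,(263.6,301.6),.11)),("cell",onz(w,(197.2,254.4),.1)),("side post",onz(s,(255+126/2.667,120+117/2.667),.115)),("side cell",onz(s,(255+181/2.667,120+183/2.667),.1)),("side near",onz(s,(255+93/2.667,120+158/2.667),.11)),("top post",onz(t,(215,202.8),.115)),("top near",onz(t,(245.4,220.4),.11)),("top cell",onz(t,(267.5,193),.1))):
    d=v[:2]-o; print(name,v.round(4),np.linalg.norm(d).round(4),np.degrees(np.arctan2(d[1],d[0])).round(1))
```

```text
post [0.5291 0.3019 0.115 ] 0.0864 100.8
near [0.4706 0.2065 0.11  ] 0.0755 -172.0
headring [0.6148 0.2319 0.11  ] 0.0711 12.1
cell [0.5512 0.1498 0.1   ] 0.0674 -85.0
side post [0.5321 0.2924 0.115 ] 0.0766 99.9
side cell [0.5572 0.1315 0.1   ] 0.0863 -82.1
side near [0.4758 0.2001 0.11  ] 0.0715 -166.3
top post [0.5264 0.2914 0.115 ] 0.0768 104.3
top near [0.4741 0.2038 0.11  ] 0.0725 -169.5
top cell [0.5542 0.1411 0.1   ] 0.0764 -83.3
```

Run:
```python
from h import *
s=cam("side");t=cam("top")
P=tri([t,s],[(228.6,162.1),(334.9,128.2)]);print(P,onz(t,(228.6,162.1),.246),onz(s,(334.9,128.2),.246))
o=np.array([.5453,.217]);d=P[:2]-o;print(np.linalg.norm(d),np.degrees(np.arctan2(d[1],d[0])))
```

```text
[0.61775297 0.22011665 0.2427307 ] [0.61631664 0.21939198 0.246     ] [0.6157882  0.21043715 0.246     ]
0.07251997195644315 2.463129230337614
```

The cell is still 8-9° short of the click, although nothing visible blocks it. I'll push the post directly with shut fingers from behind and watch the force.

```bash
python3 -m handwheel '[[[-26,0,0],[0,0,0],1],[[-26,0,20],[0,0,0],1],[[0,0,40],[0,0,0],1],[[0,0,40],[0,0,0],1],[[0,0,40],[0,0,0],1],[[0,0,40],[0,0,0],1],[[0,0,25],[0,0,0],1],[[0,0,0],[0,0,0],1],[[0,0,0],[0,0,0],1]]' 90
python3 -m handwheel '[[[-4,0,0],[0,0,0],1],[[-4,0,0],[0,0,0],1],[[0,0,0],[0,0,0],1]]'
python3 -m handwheel '[[[-4,0,0],[0,0,0],1],[[-4,0,0],[0,0,0],1],[[0,0,0],[0,0,0],1]]'
python3 -m handwheel '[[[-4,0,0],[0,0,0],1],[[0,0,0],[0,0,0],1],[[0,0,0],[0,0,0],1]]'
```

```text
clock: 11.0
position: [0.5055, 0.3028, 0.0837]
ee_rot: [0.0, -0.0, 1.0, 0.0]
contact_force: [0.2, -0.1, 0.3]
width: 0.0001
gripper_force: 0.0
clock: 11.38
position: [0.5134, 0.3028, 0.084]
ee_rot: [0.001, -0.0, 1.0, 0.0]
contact_force: [-0.4, -1.0, 0.1]
width: -0.0
gripper_force: 0.0
clock: 11.75
position: [0.5152, 0.3027, 0.0835]
ee_rot: [-0.005, 0.0, 1.0, -0.0]
contact_force: [-10.7, 1.2, 8.9]
width: -0.0001
gripper_force: 5.7
clock: 12.12
position: [0.5155, 0.3028, 0.0835]
ee_rot: [-0.009, 0.0, 1.0, -0.0]
contact_force: [-18.7, 2.6, 13.2]
width: 0.0001
gripper_force: 9.3
```

```bash
python3 -m handwheel '[[[-4,0,0],[0,0,0],1],[[-3,0,0],[0,0,0],1],[[0,0,0],[0,0,0],1],[[0,0,0],[0,0,0],1]]'
python3 -m handwheel '[[[-3,0,0],[0,0,0],1],[[0,0,0],[0,0,0],1],[[0,0,0],[0,0,0],1]]'
python3 - <<'E'
from h import *
s=readout.get_state();print(s["moment"],s["qpos"].round(3),s["effort"].round(1))
E
```

```text
clock: 12.62
position: [0.526, 0.3038, 0.0834]
ee_rot: [-0.005, 0.0, 1.0, 0.001]
contact_force: [-11.5, 3.6, 6.7]
width: 0.0001
gripper_force: 5.8
clock: 13.0
position: [0.5262, 0.3038, 0.0834]
ee_rot: [-0.008, 0.0, 1.0, 0.001]
contact_force: [-15.7, 4.5, 11.1]
width: -0.0003
gripper_force: 8.6
[0.6079364  2.43364947 0.03744674] [ 0.405  0.443  1.636  0.008  1.076 -1.169] [ -7.4 -41.1 -25.2  -3.1  -4.6   0. ]
```

It snapped forward 10 mm under harder pressure, consistent with entering the click. I'll back off, rise and measure from above the cell.

```bash
python3 -m handwheel '[[[20,0,0],[0,0,0],1],[[20,0,0],[0,0,0],1],[[0,0,-40],[0,0,0],1],[[0,0,-50],[0,0,0],-1],[[0,0,-50],[0,0,0],-1],[[0,0,-50],[0,0,0],-1],[[-10,-40,-5],[0,0,0],-1],[[-10,-40,-5],[0,0,0],-1],[[-10,-40,0],[0,0,0],-1],[[-10,-40,0],[0,0,0],-1],[[0,0,0],[0,0,0],-1],[[0,0,0],[0,0,0],-1]]'
python3 - <<'E'
from h import *
s=readout.get_state();print(s["position"],s["ee_rot"].round(4))
w=vision.get_image("wrist");cv2.imwrite("pics/w5.png",w)
c=cam("wrist",s);print(proj(c,[[.5478,.145,.1],[.4733,.2145,.11],[.5424,.302,.115]]))
cv2.imwrite("pics/c5.png",cv2.resize(w[80:330,180:500],(800,600),interpolation=2)[:,:800])
E
```

```text
clock: 14.5
position: [0.5345, 0.1428, 0.2833]
ee_rot: [-0.0, 0.0, 1.0, 0.0]
contact_force: [-0.1, -0.1, -0.7]
width: 0.0857
gripper_force: 0.0
[0.53451822 0.14282887 0.28332331] [-0.e+00  1.e-04  1.e+00  4.e-04]
[[319.07405759 190.63145889]
 [385.56483456 125.04044558]
 [460.89705907 189.65759414]]
```

View pics/c5.png

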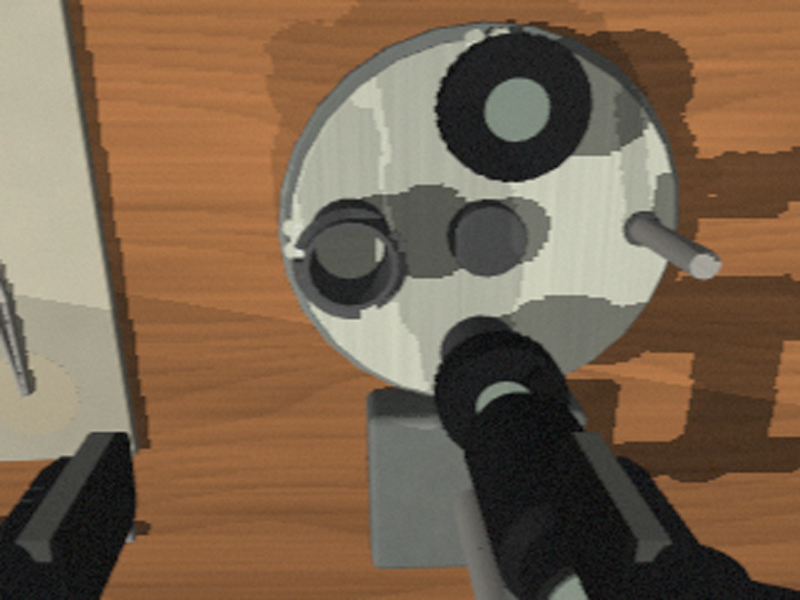

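The turret sits in the click: cell, post and near ring all match prediction within 2 px. The cell rim is at (319.6,189.2). On to the lens.

```bash
python3 -m handwheel '[[[9.5,-33,0],[0,0,0],-1],[[9.5,-33,0],[0,0,0],-1],[[9.5,-33,0],[0,0,0],-1],[[9.5,-33,0],[0,0,0],-1],[[9.5,-33,0],[0,0,0],-1],[[9.5,-33,17],[0,0,0],-1],[[9.5,-33,17],[0,0,0],-1],[[9.5,-33,17],[0,0,0],-1],[[9.5,-33,17],[0,0,0],-1],[[9.5,-36,15],[0,0,0],-1],[[0,0,0],[0,0,0],-1],[[0,0,0],[0,0,0],-1]]'
cat > circ.py <<'E'
from h import *
def blobs(img,c,z,dmin=30,dmax=70):
    g=cv2.cvtColor(img,cv2.COLOR_BGR2GRAY); m=(g<75).astype(np.uint8)
    cs,h=cv2.findContours(m,cv2.RETR_EXTERNAL,cv2.CHAIN_APPROX_NONE)
    for k in cs:
        if len(k)<30: continue
        q=k[:,0,:].astype(float); P=np.array([onz(c,u,z)[:2] for u in q])
        (x,y),r=cv2.minEnclosingCircle((P*1000).astype(np.float32)); e=cv2.fitEllipse((P*1000).astype(np.float32))
        if dmin<2*r<dmax: print("px",q.mean(0).round(1),"circ",(round(x,1),round(y,1)),"d",round(2*r,1),"ell",np.round(e[0],1),np.round(e[1],1))
if __name__=="__main__":
    s=readout.get_state();c=cam("wrist",s);img=vision.get_image("wrist")
    import sys;cv2.imwrite(f"pics/{sys.argv[1]}.png",img);print(s["position"],"tcp px",proj(c,s["position"]));blobs(img,c,.02)
E
python3 circ.py w6
```

```text
clock: 16.05
position: [0.4402, -0.1895, 0.2005]
ee_rot: [0.0, -0.001, 1.0, 0.0]
contact_force: [-0.3, 0.6, -0.2]
width: 0.0853
gripper_force: 0.0
[ 0.44020707 -0.18946837  0.20051392] tcp px [[317.67965172 261.07062879]]
px [630.3 386.3] circ (762.2, 274.3) d 61.0 ell [755.1 276.8] [24.6 57.9]
px [254. 321.] circ (638.4, -274.5) d 44.7 ell [ 637.2 -275.6] [36.2 43. ]
px [324.3 312.6] circ (623.8, -179.7) d 42.8 ell [ 623.4 -180.5] [36.7 41.5]
px [123. 246.] circ (524.0, -428.1) d 32.9 ell [ 524.7 -428.2] [ 2.  28.7]
px [468.1 239.8] circ (515.9, -5.2) d 40.5 ell [513.4  -5.1] [ 2.2 37.5]
px [241.4 182.5] circ (442.8, -276.6) d 42.4 ell [ 444.2 -276.7] [34.1 40. ]
px [317.8 176.7] circ (436.0, -188.8) d 40.1 ell [ 437.1 -189.3] [34.4 37.9]
px [485.2 110.9] circ (365.8, -12.7) d 31.4 ell [364.7 -11.9] [ 3.  28.4]
px [557.2  82.3] circ (337.8, 56.0) d 41.1 ell [337.2  56.3] [34.6 40.7]
px [326.7  43.8] circ (302.2, -181.0) d 42.1 ell [ 302.2 -181.1] [35.4 40.9]
px [259.5  41.4] circ (298.5, -245.6) d 45.3 ell [ 300.9 -246.7] [35.4 43.5]
```

```bash
python3 -m handwheel '[[[1.7,0,40],[0,0,0],-1],[[0,0,40],[0,0,0],-1],[[0,0,40],[0,0,0],-1],[[0,0,35],[0,0,0],-1],[[0,0,20],[0,0,0],-1],[[0,0,12],[0,0,0],-1],[[0,0,0],[0,0,0],-1],[[0,0,0],[0,0,0],-0.2],[[0,0,0],[0,0,0],0],[[0,0,0],[0,0,0],1],[[0,0,0],[0,0,0],1],[[0,0,0],[0,0,0],1]]' 25
```

```text
clock: 17.6
position: [0.4384, -0.1907, 0.0142]
ee_rot: [0.001, -0.0, 1.0, -0.0]
contact_force: [-0.3, 0.3, 5.0]
width: 0.0343
gripper_force: 24.4
```

```bash
python3 -m handwheel '[[[0,0,-20],[0,0,0],1],[[0,0,-40],[0,0,0],1],[[0,0,-50],[0,0,0],1],[[-10,30,-40],[0,0,0],1],[[-11,34,0],[0,0,0],1],[[-11,34,0],[0,0,0],1],[[-11,34,0],[0,0,0],1],[[-11,34,0],[0,0,0],1],[[-11,34,0],[0,0,0],1],[[-11,34,0],[0,0,0],1],[[-11,34,0],[0,0,0],1],[[-11,34,0],[0,0,0],1],[[-10.6,33.9,0],[0,0,0],1],[[0,0,0],[0,0,0],1],[[0,0,0],[0,0,0],1]]'
python3 - <<'E'
from h import *
s=readout.get_state();print(s["position"],s["ee_rot"].round(4))
w=vision.get_image("wrist");cv2.imwrite("pics/w7.png",w)
c=cam("wrist",s);print(proj(c,[[.547,.1452,.1],s["position"]]))
cv2.imwrite("pics/c7.png",cv2.resize(w[150:350,190:450],(780,600),interpolation=2))
E
```

```text
clock: 19.48
position: [0.5459, 0.145, 0.1631]
ee_rot: [-0.0, -0.0, 1.0, -0.0]
contact_force: [0.2, 0.5, -0.9]
width: 0.0342
gripper_force: 25.1
[0.54591167 0.14500333 0.1631148 ] [-4.e-04 -4.e-04  1.e+00 -4.e-04]
[[317.81771196 220.04318013]
 [317.68323086 261.07361121]]
```

View pics/c7.png

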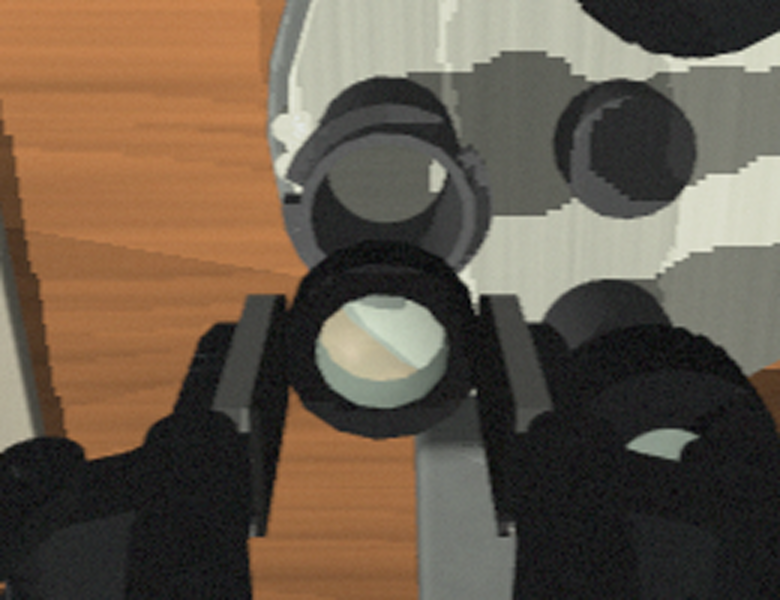

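The lens top-face centre is at crop (382,352). The rim centre is at about crop (388,212), giving a cell of (0.5473,0.1464). I'll shift slightly and lower gently.

```bash
python3 -m handwheel '[[[-0.4,1.6,20],[0,0,0],1],[[0,0,20],[0,0,0],1],[[0,0,14],[0,0,0],1],[[0,0,0],[0,0,0],1],[[0,0,0],[0,0,0],1]]'
python3 -m handwheel '[[[0,0,3],[0,0,0],1],[[0,0,3],[0,0,0],1],[[0,0,2],[0,0,0],1],[[0,0,0],[0,0,0],1]]'
```

```text
clock: 20.15
position: [0.5474, 0.1469, 0.1099]
ee_rot: [0.001, 0.0, 1.0, 0.0]
contact_force: [-0.0, 0.0, -1.0]
width: 0.0346
gripper_force: 25.1
clock: 20.65
position: [0.5469, 0.1471, 0.1012]
ee_rot: [0.0, -0.0, 1.0, 0.0]
contact_force: [0.2, -0.5, -1.0]
width: 0.0342
gripper_force: 25.1
```

No contact force, so the lens is in the bore mouth. Releasing.

```bash
python3 -m handwheel '[[[0,0,1],[0,0,0],1],[[0,0,0],[0,0,0],1],[[0,0,0],[0,0,0],0.1],[[0,0,0],[0,0,0],0],[[0,0,0],[0,0,0],-0.1],[[0,0,-20],[0,0,0],-0.3],[[0,0,-40],[0,0,0],-0.3],[[20,0,-40],[0,0,0],-0.5],[[20,0,-20],[0,0,0],-1],[[0,0,0],[0,0,0],-1],[[0,0,0],[0,0,0],-1]]'
python3 - <<'E'
from h import *
s=readout.get_state();print(s["position"])
w=vision.get_image("wrist");cv2.imwrite("pics/w8.png",w)
c=cam("wrist",s);p=proj(c,[[.5473,.1464,.1],[.5473,.1464,.07]]);print(p)
u,v=p[0].astype(int)
cv2.imwrite("pics/c8.png",cv2.resize(w[v-40:v+40,u-50:u+50],(500,400),interpolation=2))
E
```

```text
clock: 22.02
position: [0.507, 0.147, 0.2195]
ee_rot: [-0.0, -0.0, 1.0, -0.0]
contact_force: [-0.4, 0.0, 0.5]
width: 0.0854
gripper_force: 0.0
[0.50701799 0.14697688 0.21949641]
[[316.82204617 235.30817231]
 [316.84113694 223.47395414]]
```

View pics/c8.png

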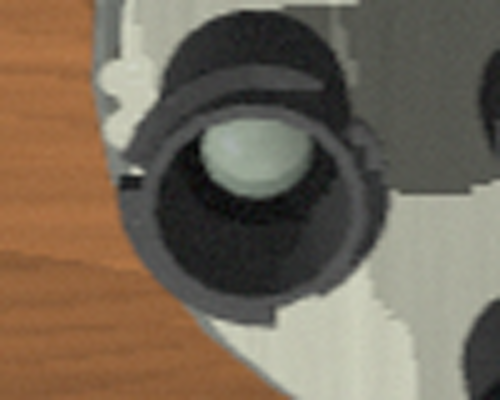

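The lens lies flat at the bottom of the bore, dome up. The bore centre reads about (0.548,0.1468). Next the spacer.

```bash
python3 -m handwheel '[[[3,-20,0],[0,0,0],-1],[[5,-36,0],[0,0,0],-1],[[5,-36,0],[0,0,0],-1],[[5,-36,0],[0,0,0],-1],[[5,-36,0],[0,0,0],-1],[[5,-36,0],[0,0,0],-1],[[5,-36,0],[0,0,0],-1],[[5,-36,0],[0,0,0],-1],[[5,-36,0],[0,0,0],-1],[[5,-36,0],[0,0,0],-1],[[5,-36,0],[0,0,0],-1],[[5,-36,10],[0,0,0],-1],[[5,-8,9],[0,0,0],-1],[[0,0,0],[0,0,0],-1],[[0,0,0],[0,0,0],-1]]'
python3 circ.py w9
```

```text
clock: 23.95
position: [0.4439, -0.2761, 0.2012]
ee_rot: [-0.0, -0.0, 1.0, 0.0]
contact_force: [0.9, 0.5, -0.2]
width: 0.0855
gripper_force: 0.0
[ 0.44386326 -0.27612258  0.20120344] tcp px [[317.67937839 261.07209177]]
px [317.  318.4] circ (636.8, -277.1) d 43.0 ell [ 637.  -277.1] [37.  41.6]
px [387.5 310.3] circ (623.9, -181.7) d 41.4 ell [ 623.8 -182.2] [37.4 39.9]
px [191.7 243.5] circ (524.3, -429.8) d 31.4 ell [ 525.5 -430.2] [ 1.8 28. ]
px [316.4 179.5] circ (443.9, -277.5) d 39.3 ell [ 444.6 -277.7] [34.1 37.5]
px [630.4  80.4] circ (338.5, 49.1) d 36.8 ell [339.4  44.4] [23.3 37.7]
px [410.4  40.2] circ (301.9, -185.5) d 42.6 ell [ 302.4 -185.7] [34.9 41.1]
px [340.5  37. ] circ (302.2, -249.9) d 41.6 ell [ 302.3 -249.6] [35.  39.3]
```

```bash
python3 -m handwheel '[[[-2.5,-1.2,40],[0,0,0],-1],[[0,0,40],[0,0,0],-1],[[0,0,40],[0,0,0],-1],[[0,0,35],[0,0,0],-1],[[0,0,20],[0,0,0],-1],[[0,0,12],[0,0,0],-1],[[0,0,0],[0,0,0],-1],[[0,0,0],[0,0,0],-0.2],[[0,0,0],[0,0,0],0],[[0,0,0],[0,0,0],1],[[0,0,0],[0,0,0],1],[[0,0,0],[0,0,0],1]]' 25
python3 -m handwheel '[[[0,0,-20],[0,0,0],1],[[0,0,-40],[0,0,0],1],[[0,0,-50],[0,0,0],1],[[0,0,-38],[0,0,0],1],[[-8,30,0],[0,0,0],1],[[-8,35,0],[0,0,0],1],[[-8,35,0],[0,0,0],1],[[-8,35,0],[0,0,0],1],[[-8,35,0],[0,0,0],1],[[-8,35,0],[0,0,0],1],[[-8,35,0],[0,0,0],1],[[-8,35,0],[0,0,0],1],[[-8,35,0],[0,0,0],1],[[-8,35,0],[0,0,0],1],[[-8,35,0],[0,0,0],1],[[-8,35,0],[0,0,0],1],[[-5,9,0],[0,0,0],1],[[0,0,0],[0,0,0],1],[[0,0,0],[0,0,0],1]]'
cat > held.py <<'E'
from h import *
import sys
s=readout.get_state();c=cam("wrist",s);w=vision.get_image("wrist");cv2.imwrite(f"pics/{sys.argv[1]}.png",w)
P=s["position"];print(P.round(4))
# dark-ish profile rows around held part: print expected top centre and bounds
q=proj(c,[P+[0,0,.0055],P+[.018,0,.0055],P+[-.018,0,.0055],P+[0,.018,.0055],P+[0,-.018,.0055]]);print(q.round(1).tolist())
u=int(round(q[0][0]));g=cv2.cvtColor(w,cv2.COLOR_BGR2GRAY)
print("col",u,g[220:312,u].tolist())
E
python3 held.py w10
```

```text
clock: 25.5
position: [0.4469, -0.2785, 0.0152]
ee_rot: [0.001, -0.0, 1.0, -0.0]
contact_force: [-0.9, 0.6, 6.0]
width: 0.0338
gripper_force: 24.4
clock: 27.88
position: [0.547, 0.1448, 0.1622]
ee_rot: [-0.0, 0.0, 1.0, -0.0]
contact_force: [-0.4, -0.8, -0.2]
width: 0.0338
gripper_force: 25.0
[0.547  0.1448 0.1622]
[[317.7, 266.3], [317.7, 294.6], [317.7, 235.8], [351.2, 266.3], [284.2, 266.3]]
col 318 [63, 25, 25, 19, 21, 23, 17, 32, 15, 23, 22, 20, 19, 17, 19, 29, 34, 36, 35, 37, 37, 45, 35, 38, 44, 92, 92, 94, 92, 97, 94, 95, 168, 210, 210, 211, 211, 211, 212, 212, 209, 213, 203, 155, 141, 132, 122, 114, 114, 113, 109, 109, 110, 112, 118, 120, 118, 114, 66, 20, 24, 17, 22, 25, 29, 18, 32, 11, 30, 39, 40, 42, 38, 93, 123, 124, 122, 119, 119, 122, 121, 114, 113, 112, 119, 119, 121, 119, 120, 119, 120, 122]
```

```bash
python3 -m handwheel '[[[-1.3,2,20],[0,0,0],1],[[0,0,20],[0,0,0],1],[[0,0,13],[0,0,0],1],[[0,0,0],[0,0,0],1],[[0,0,0],[0,0,0],1]]'
python3 -m handwheel '[[[0,0,3],[0,0,0],1],[[0,0,3],[0,0,0],1],[[0,0,2],[0,0,0],1],[[0,0,0],[0,0,0],1],[[0,0,0],[0,0,0],1]]'
```

```text
clock: 28.55
position: [0.5492, 0.1477, 0.1099]
ee_rot: [0.001, 0.0, 1.0, 0.0]
contact_force: [0.1, 0.1, -0.3]
width: 0.0342
gripper_force: 25.0
clock: 29.18
position: [0.5487, 0.1477, 0.1012]
ee_rot: [0.0, -0.0, 1.0, -0.0]
contact_force: [0.5, -1.1, -1.1]
width: 0.0344
gripper_force: 25.0
```

```bash
python3 -m handwheel '[[[0,0,1],[0,0,0],1],[[0,0,0],[0,0,0],1],[[0,0,0],[0,0,0],0.1],[[0,0,0],[0,0,0],0],[[0,0,0],[0,0,0],-0.1],[[0,0,-20],[0,0,0],-0.3],[[0,0,-40],[0,0,0],-0.3],[[0,0,-40],[0,0,0],-0.5],[[0,-20,-20],[0,0,0],-1],[[-8,-35,0],[0,0,0],-1],[[-8,-35,0],[0,0,0],-1],[[-8,-35,0],[0,0,0],-1],[[-8,-35,0],[0,0,0],-1],[[-8,-35,0],[0,0,0],-1],[[-8,-35,0],[0,0,0],-1],[[-8,-35,0],[0,0,0],-1],[[-8,-35,0],[0,0,0],-1],[[-8,-31,19],[0,0,0],-1],[[-5,0,0],[0,0,0],-1],[[0,0,0],[0,0,0],-1]]'
python3 - <<'E'
from circ import *
s=readout.get_state();c=cam("wrist",s);img=vision.get_image("wrist");cv2.imwrite("pics/w11.png",img);print(s["position"]);blobs(img,c,.017)
# is the spacer in the cell: see in top picture
t=vision.get_image("top");cv2.imwrite("pics/t11.png",t);T=cam("top");print(proj(T,[.548,.1468,.1]))
E
```

```text
clock: 31.68
position: [0.626, -0.1825, 0.2012]
ee_rot: [-0.0, -0.0, 1.0, 0.001]
contact_force: [-0.3, -0.9, 0.2]
width: 0.0852
gripper_force: 0.0
[ 0.62596023 -0.18246386  0.20120334]
px [471.2 223.3] circ (681.4, 3.9) d 38.1 ell [678.3   4. ] [ 2.3 36.4]
px [616.  208.9] circ (666.2, 174.7) d 59.9 ell [662.6 179.8] [16.9 65.6]
px [235.4 192.3] circ (641.0, -278.7) d 38.8 ell [ 641.7 -278. ] [34.9 37.9]
px [319.5 181.1] circ (628.7, -180.0) d 38.6 ell [ 628.2 -181. ] [35.6 36.1]
px [634.7 112.9] circ (552.4, 162.2) d 41.2 ell [554.4 157.4] [13.  43.4]
px [79.6 88.2] circ (528.2, -430.1) d 35.0 ell [ 529.5 -430.2] [ 1.8 32. ]
px [490.   82.8] circ (523.6, -3.5) d 42.5 ell [520.2  -3.1] [ 2.4 40.6]
px [614.7  51. ] circ (490.4, 116.1) d 58.9 ell [487.2 121.1] [14.1 55.3]
px [497.6  25.8] circ (471.8, -5.9) d 44.9 ell [465.4  -5.5] [ 2.3 47.2]
[[265.56889839 195.1232175 ]]
```

```bash
python3 -m handwheel '[[[-3.5,0.3,40],[0,0,0],-1],[[0,0,40],[0,0,0],-1],[[0,0,40],[0,0,0],-1],[[0,0,35],[0,0,0],-1],[[0,0,20],[0,0,0],-1],[[0,0,14.2],[0,0,0],-1],[[0,0,0],[0,0,0],-1],[[0,0,0],[0,0,0],-0.2],[[0,0,0],[0,0,0],0],[[0,0,0],[0,0,0],1],[[0,0,0],[0,0,0],1],[[0,0,0],[0,0,0],1]]' 25
python3 -m handwheel '[[[0,0,-20],[0,0,0],1],[[0,0,-40],[0,0,0],1],[[0,0,-50],[0,0,0],1],[[0,0,-40],[0,0,0],1],[[8,30,0],[0,0,0],1],[[8,35,0],[0,0,0],1],[[8,35,0],[0,0,0],1],[[8,35,0],[0,0,0],1],[[8,35,0],[0,0,0],1],[[8,35,0],[0,0,0],1],[[8,35,0],[0,0,0],1],[[8,35,0],[0,0,0],1],[[8,35,0],[0,0,0],1],[[9,20,0],[0,0,0],1],[[0,0,0],[0,0,0],1],[[0,0,0],[0,0,0],1]]'
python3 held.py w12
```

```text
clock: 33.28
position: [0.6298, -0.183, 0.0132]
ee_rot: [0.001, -0.0, 1.0, -0.0]
contact_force: [-0.6, 1.2, 6.5]
width: 0.0337
gripper_force: 24.6
clock: 35.28
position: [0.5484, 0.1463, 0.1621]
ee_rot: [0.0, -0.0, 1.0, -0.0]
contact_force: [-0.3, -0.1, -0.2]
width: 0.0337
gripper_force: 25.0
[0.5484 0.1463 0.1621]
[[317.7, 266.3], [317.7, 294.6], [317.7, 235.8], [351.2, 266.3], [284.2, 266.3]]
col 318 [16, 25, 20, 11, 16, 20, 21, 19, 22, 14, 16, 12, 21, 20, 19, 37, 38, 32, 34, 118, 146, 150, 151, 169, 168, 170, 170, 170, 171, 171, 183, 216, 218, 215, 217, 218, 215, 214, 217, 217, 217, 218, 212, 194, 191, 187, 181, 180, 178, 174, 177, 177, 181, 182, 183, 179, 177, 181, 182, 177, 180, 165, 142, 141, 142, 143, 143, 85, 25, 35, 41, 39, 53, 121, 122, 120, 120, 118, 115, 119, 114, 111, 111, 118, 120, 118, 118, 118, 116, 122, 118, 117]
```

```bash
python3 -m handwheel '[[[0.3,0.4,20],[0,0,0],1],[[0,0,20],[0,0,0],1],[[0,0,14],[0,0,0],1],[[0,0,0],[0,0,0],1],[[0,0,0],[0,0,0],1]]'
python3 -m handwheel '[[[0,0,3],[0,0,0],1],[[0,0,3],[0,0,0],1],[[0,0,2],[0,0,0],1],[[0,0,0],[0,0,0],1],[[0,0,0],[0,0,0],1]]'
```

```text
clock: 35.95
position: [0.5485, 0.1474, 0.1086]
ee_rot: [0.001, 0.0, 1.0, 0.0]
contact_force: [-0.6, 0.2, -0.3]
width: 0.0337
gripper_force: 25.0
clock: 36.58
position: [0.5481, 0.1475, 0.1001]
ee_rot: [0.0, -0.0, 1.0, -0.0]
contact_force: [-0.1, -0.3, -1.3]
width: 0.0336
gripper_force: 25.0
```

```bash
python3 -m handwheel '[[[0,0,0.7],[0,0,0],1],[[0,0,0],[0,0,0],1],[[0,0,0],[0,0,0],0.1],[[0,0,0],[0,0,0],0],[[0,0,0],[0,0,0],-0.1],[[0,0,-20],[0,0,0],-0.3],[[0,0,-40],[0,0,0],-0.3],[[0,0,-40],[0,0,0],-0.5],[[0,-26,-20],[0,0,0],-1],[[-9,-40,0],[0,0,0],-1],[[-9,-40,0],[0,0,0],-1],[[-9,-40,0],[0,0,0],-1],[[-9,-40,0],[0,0,0],-1],[[-9,-40,0],[0,0,0],-1],[[-9,-40,0],[0,0,0],-1],[[-9,-40,0],[0,0,0],-1],[[-9,-40,0],[0,0,0],-1],[[-9,-40,10],[0,0,0],-1],[[-9,-40,9],[0,0,0],-1],[[0,0,0],[0,0,0],-1]]'
python3 - <<'E'
from circ import *
s=readout.get_state();c=cam("wrist",s);img=vision.get_image("wrist");cv2.imwrite("pics/w13.png",img);print(s["position"]);blobs(img,c,.017)
E
```

```text
clock: 39.08
position: [0.6377, -0.2812, 0.1984]
ee_rot: [-0.001, 0.001, 1.0, 0.0]
contact_force: [-0.9, 0.7, 0.5]
width: 0.0854
gripper_force: 0.0
[ 0.63768381 -0.28117667  0.19841334]
px [319.8 183.5] circ (641.9, -278.8) d 37.0 ell [ 641.8 -278.6] [34.4 36. ]
px [511.3 166.7] circ (624.7, -62.3) d 41.3 ell [624.6 -62.9] [12.2 42.7]
px [315.1  88.8] circ (541.0, -283.0) d 67.6 ell [ 541.1 -283.2] [65.4 65.8]
```

```bash
python3 -m handwheel '[[[-4.7,0,40],[0,0,0],-1],[[0,0,40],[0,0,0],-1],[[0,0,40],[0,0,0],-1],[[0,0,35],[0,0,0],-1],[[0,0,20],[0,0,0],-1],[[0,0,5],[0,0,0],-1],[[0,0,0],[0,0,0],-1],[[0,0,0],[0,0,0],-1]]' 25
```

```text
clock: 40.12
position: [0.6436, -0.2785, 0.022]
ee_rot: [0.001, -0.0, 1.0, -0.001]
contact_force: [0.7, -0.0, -0.2]
width: 0.0859
gripper_force: 0.0
```

```bash
python3 -m handwheel '[[[0.5,-0.3,9],[0,0,0],-1],[[0,0,0],[0,0,0],-1],[[0,0,0],[0,0,0],-0.2],[[0,0,0],[0,0,0],0],[[0,0,0],[0,0,0],1],[[0,0,0],[0,0,0],1],[[0,0,0],[0,0,0],1]]' 25
python3 -m handwheel '[[[0,0,-20],[0,0,0],1],[[0,0,-40],[0,0,0],1],[[0,0,-50],[0,0,0],1],[[0,0,-40],[0,0,0],1],[[9,30,0],[0,0,0],1],[[9,40,0],[0,0,0],1],[[9,40,0],[0,0,0],1],[[9,40,0],[0,0,0],1],[[9,40,0],[0,0,0],1],[[9,40,0],[0,0,0],1],[[9,40,0],[0,0,0],1],[[9,40,0],[0,0,0],1],[[9,40,0],[0,0,0],1],[[9,40,0],[0,0,0],1],[[5,36,0],[0,0,0],1],[[0,0,0],[0,0,0],1],[[0,0,0],[0,0,0],1]]'
python3 held.py w14
```

```text
clock: 41.0
position: [0.6424, -0.2788, 0.0118]
ee_rot: [0.0, -0.0, 1.0, -0.0]
contact_force: [0.2, -0.4, 3.1]
width: 0.0337
gripper_force: 24.8
clock: 43.12
position: [0.547, 0.1469, 0.1612]
ee_rot: [-0.0, -0.0, 1.0, -0.0]
contact_force: [-0.6, -0.1, -0.2]
width: 0.0339
gripper_force: 25.0
[0.547  0.1469 0.1612]
[[317.7, 266.3], [317.7, 294.6], [317.7, 235.8], [351.2, 266.3], [284.2, 266.3]]
col 318 [177, 140, 140, 136, 138, 139, 138, 140, 137, 140, 139, 141, 51, 11, 13, 16, 22, 13, 36, 32, 41, 37, 117, 145, 148, 166, 168, 167, 169, 171, 169, 168, 166, 213, 214, 214, 215, 212, 213, 215, 214, 216, 216, 214, 209, 197, 188, 183, 178, 175, 176, 173, 175, 177, 178, 181, 179, 178, 177, 182, 181, 181, 180, 177, 169, 140, 141, 140, 143, 146, 81, 26, 31, 32, 39, 34, 119, 117, 116, 115, 116, 116, 111, 110, 114, 118, 121, 117, 116, 116, 119, 120]
```

```bash
python3 -m handwheel '[[[0,0.2,20],[0,0,0],1],[[0,0,20],[0,0,0],1],[[0,0,14],[0,0,0],1],[[0,0,0],[0,0,0],1],[[0,0,0],[0,0,0],1]]'
python3 -m handwheel '[[[0,0,3],[0,0,0],1],[[0,0,3],[0,0,0],1],[[0,0,2.5],[0,0,0],1],[[0,0,0],[0,0,0],1],[[0,0,0],[0,0,0],1]]'
```

```text
clock: 43.8
position: [0.5477, 0.1472, 0.108]
ee_rot: [0.001, 0.0, 1.0, 0.0]
contact_force: [-0.3, 0.0, 0.5]
width: 0.0339
gripper_force: 25.0
clock: 44.42
position: [0.5472, 0.1475, 0.0992]
ee_rot: [0.0, -0.0, 1.0, 0.0]
contact_force: [-0.7, -0.3, 2.6]
width: 0.034
gripper_force: 26.9
```

```bash
python3 -m handwheel '[[[0,0,-0.5],[0,0,0],1],[[0,0,0],[0,0,0],1],[[0,0,0],[0,0,0],0.1],[[0,0,0],[0,0,0],0],[[0,0,0],[0,0,0],-0.1],[[0,0,-20],[0,0,0],-0.3],[[0,0,-40],[0,0,0],-0.3],[[20,0,-40],[0,0,0],-0.5],[[20,0,-20],[0,0,0],-1],[[0,0,0],[0,0,0],-1],[[0,0,0],[0,0,0],-1]]'
python3 - <<'E'
from h import *
s=readout.get_state();print(s["position"])
w=vision.get_image("wrist");cv2.imwrite("pics/w15.png",w)
c=cam("wrist",s);p=proj(c,[[.548,.1468,.1],[.548,.1468,.096]]);print(p)
u,v=p[0].astype(int)
A=cv2.resize(w[v-40:v+40,u-50:u+50],(500,400),interpolation=2)
b=cv2.resize(cv2.imread("pics/w13.png")[30:230,220:420],(300,300),interpolation=2)
o=np.zeros((400,800,3),np.uint8);o[:,:500]=A;o[:300,500:]=b;cv2.imwrite("pics/c15.png",o)
E
```

```text
clock: 45.8
position: [0.5072, 0.1474, 0.2186]
ee_rot: [-0.0, -0.0, 1.0, -0.0]
contact_force: [0.2, -0.1, 0.9]
width: 0.0856
gripper_force: 0.0
[0.50722535 0.14741271 0.21856502]
[[316.77921096 236.17520634]
 [316.78245005 234.44933781]]
```

View pics/c15.png

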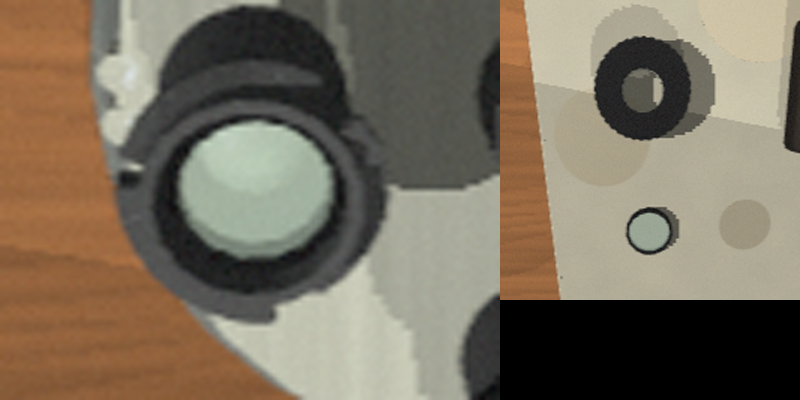

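The last filter sits level just inside the rim, with both filters stacked on the spacer. In the inset the ring lies flange up, undisturbed, with an open window. Next I'll go over the ring and measure it.

```bash
python3 -m handwheel '[[[0,-31,0],[0,0,0],-1],[[-2,-40,0],[0,0,0],-1],[[-2,-40,0],[0,0,0],-1],[[-2,-40,0],[0,0,0],-1],[[-2,-40,0],[0,0,0],-1],[[-2,-40,0],[0,0,0],-1],[[-2,-40,0],[0,0,0],-1],[[-2,-40,0],[0,0,0],-1],[[-2,-40,0],[0,0,0],-1],[[-2,-40,0],[0,0,0],-1],[[-4,-40,0],[0,0,0],-1],[[0,0,0],[0,0,0],-1],[[0,0,0],[0,0,0],-1],[[0,0,0],[0,0,0],-1]]'
python3 - <<'E'
from circ import *
s=readout.get_state();c=cam("wrist",s);img=vision.get_image("wrist");cv2.imwrite("pics/w16.png",img);print(s["position"],s["qpos"]);blobs(img,c,.034,50,80)
E
```

```text
clock: 47.6
position: [0.5291, -0.2824, 0.2188]
ee_rot: [-0.0, -0.001, 1.0, 0.001]
contact_force: [-0.4, 0.2, -0.1]
width: 0.0854
gripper_force: 0.0
[ 0.52912951 -0.28242117  0.21880344] [-6.06541904e-01  3.20794628e-01  1.47058553e+00  4.93129794e-04
  1.35159709e+00 -2.17878384e+00]
px [  3.7 388.1] circ (849.3, -757.1) d 53.7 ell [ 858.9 -755.2] [14.8 56.6]
px [319.  185.8] circ (538.4, -281.2) d 71.6 ell [ 539.7 -282.5] [63.3 67.6]
```

```bash
python3 -m handwheel '[[[-12.6,-0.6,40],[0,0,0],-1],[[0,0,40],[0,0,0],-1],[[0,0,40],[0,0,0],-1],[[0,0,40],[0,0,0],-1],[[0,0,30],[0,0,0],-1],[[0,0,17],[0,0,0],-1],[[0,0,0],[0,0,0],-1],[[0,0,0],[0,0,0],-1],[[0,0,0],[0,0,0],-0.6],[[0,0,0],[0,0,0],-0.4],[[0,0,0],[0,0,0],0],[[0,0,0],[0,0,0],1],[[0,0,0],[0,0,0],1]]' 60
```

```text
clock: 49.28
position: [0.5426, -0.2845, 0.0145]
ee_rot: [0.001, -0.0, 1.0, -0.001]
contact_force: [-0.9, 0.7, 7.3]
width: 0.061
gripper_force: 64.2
```

```bash
python3 -m handwheel '[[[0,0,-20],[0,0,0],1],[[0,0,-40],[0,0,0],1],[[0,0,-50],[0,0,0],1],[[0,0,-36],[0,0,0],1],[[0,31,0],[0,0,0],1],[[0,40,0],[0,0,0],1],[[0,40,0],[0,0,0],1],[[-1,40,0],[0,0,0],1],[[-1,40,0],[0,0,0],1],[[-1,40,0],[0,0,0],1],[[-1,40,0],[0,0,0],1],[[-1,40,0],[0,0,0],1],[[0,40,0],[0,0,0],1],[[0,40,0],[0,0,0],1],[[0,40,0],[0,0,0],1],[[0,0,0],[0,0,0],1],[[0,0,0],[0,0,0],1],[[0,0,0],[0,0,0],1]]'
python3 - <<'E'
from h import *
s=readout.get_state();c=cam("wrist",s);w=vision.get_image("wrist");cv2.imwrite("pics/w17.png",w);P=s["position"];print(P,s["qpos"][5])
g=cv2.cvtColor(w,cv2.COLOR_BGR2GRAY)
print(proj(c,[P+[0,0,.0195],P+[.0315,0,.0195],P+[-.0315,0,.0195],P+[.014,0,.0195],P+[-.014,0,.0195]]).round(1).tolist())
print(g[200:345,318].tolist()); print("row",g[283,250:390].tolist())
E
```

```text
clock: 51.52
position: [0.5467, 0.1458, 0.1586]
ee_rot: [0.0, 0.0, 1.0, -0.0]
contact_force: [0.1, -0.3, -0.3]
width: 0.0609
gripper_force: 65.4
[0.54671323 0.145828   0.15861452] -1.4318763529040395
[[317.8, 281.3], [317.8, 332.7], [317.7, 222.1], [317.8, 305.0], [317.7, 256.0]]
[43, 157, 222, 224, 224, 157, 30, 17, 30, 27, 28, 27, 17, 28, 21, 17, 15, 10, 20, 15, 32, 38, 18, 35, 42, 41, 41, 43, 39, 39, 40, 40, 44, 45, 40, 38, 43, 40, 39, 42, 39, 39, 41, 42, 41, 45, 41, 40, 43, 44, 43, 43, 45, 29, 28, 33, 30, 226, 226, 227, 227, 225, 226, 226, 227, 212, 169, 151, 139, 126, 124, 123, 119, 117, 125, 128, 131, 132, 111, 88, 88, 87, 90, 87, 86, 88, 90, 88, 89, 89, 86, 88, 87, 89, 75, 25, 25, 21, 12, 26, 17, 15, 21, 21, 25, 27, 42, 42, 46, 41, 44, 40, 41, 39, 44, 40, 48, 44, 41, 45, 44, 43, 40, 42, 47, 42, 39, 46, 43, 44, 44, 48, 42, 104, 121, 125, 130, 126, 125, 120, 119, 116, 112, 110, 108]
row [29, 25, 27, 29, 26, 29, 31, 29, 30, 26, 24, 23, 28, 27, 27, 29, 26, 28, 29, 26, 25, 25, 30, 22, 34, 27, 30, 24, 26, 27, 27, 29, 30, 32, 31, 33, 29, 31, 21, 22, 15, 22, 17, 16, 41, 72, 83, 84, 83, 84, 85, 86, 86, 87, 87, 89, 86, 84, 86, 86, 85, 85, 84, 86, 88, 88, 91, 89, 87, 89, 92, 90, 89, 89, 86, 88, 84, 88, 84, 107, 125, 133, 133, 114, 85, 86, 83, 84, 83, 88, 71, 34, 14, 27, 21, 29, 27, 31, 34, 33, 34, 37, 32, 32, 33, 31, 30, 35, 35, 31, 33, 32, 35, 31, 33, 32, 30, 27, 36, 31, 34, 30, 31, 37, 30, 32, 29, 26, 20, 18, 21, 27, 20, 30, 26, 20, 29, 28, 26, 24]
```

The ring is centred on the TCP: front edge at row 332.7, exactly as predicted. I'll pre-turn anticlockwise 60° and lower it to just above the ribs.

```bash
python3 -m handwheel '[[[-0.8,1.3,0],[0,0,0],1],[[0,0,0],[0,0,-1],1],[[0,0,0],[0,0,-1],1],[[0,0,0],[0,0,-1],1],[[0,0,0],[0,0,-1],1],[[0,0,0],[0,0,-1],1],[[0,0,0],[0,0,-1],1],[[0,0,0],[0,0,-1],1],[[0,0,0],[0,0,-1],1],[[0,0,0],[0,0,-1],1],[[0,0,0],[0,0,-1],1],[[0,0,15],[0,0,0],1],[[0,0,20],[0,0,0],1],[[0,0,15],[0,0,0],1],[[0,0,0],[0,0,0],1],[[0,0,0],[0,0,0],1]]'
```

```text
clock: 53.58
position: [0.5479, 0.1482, 0.1086]
ee_rot: [0.0, -0.5, 0.866, -0.0]
contact_force: [-0.5, -0.4, -0.1]
width: 0.0612
gripper_force: 65.5
```

```bash
python3 -m handwheel '[[[0.7,-0.4,2],[0,0,0],1],[[0,0,2],[0,0,0],1],[[0,0,0],[0,0,0],1]]'
python3 -m handwheel '[[[0,0,1.5],[0,0,0],1],[[0,0,0],[0,0,0],1],[[0,0,0],[0,0,0],1]]'
```

```text
clock: 53.95
position: [0.5474, 0.1474, 0.1045]
ee_rot: [0.0, -0.5, 0.866, 0.0]
contact_force: [-0.0, -0.5, 0.0]
width: 0.0611
gripper_force: 65.5
clock: 54.32
position: [0.5475, 0.1474, 0.1029]
ee_rot: [0.0, -0.5, 0.866, 0.0]
contact_force: [-0.4, -0.1, -0.4]
width: 0.0609
gripper_force: 65.5
```

```bash
python3 -m handwheel '[[[0,0,1.5],[0,0,0],1],[[0,0,0],[0,0,0],1],[[0,0,0],[0,0,0],1]]'
python3 -m handwheel '[[[0,0,1.5],[0,0,0],1],[[0,0,0],[0,0,0],1],[[0,0,0],[0,0,0],1]]'
```

```text
clock: 54.7
position: [0.5474, 0.1474, 0.1014]
ee_rot: [0.0, -0.5, 0.866, 0.0]
contact_force: [0.2, 0.1, -1.6]
width: 0.0611
gripper_force: 65.5
clock: 55.08
position: [0.5475, 0.1474, 0.0999]
ee_rot: [0.0, -0.5, 0.866, 0.0]
contact_force: [-0.2, -0.5, -0.8]
width: 0.0613
gripper_force: 65.5
```

```bash
for i in 1; do python3 -m handwheel '[[[0,0,1.5],[0,0,0],1],[[0,0,0],[0,0,0],1],[[0,0,0],[0,0,0],1]]'; done
python3 -m handwheel '[[[0,0,1.5],[0,0,0],1],[[0,0,0],[0,0,0],1],[[0,0,0],[0,0,0],1]]'
```

```text
clock: 55.45
position: [0.5475, 0.1474, 0.0984]
ee_rot: [0.0, -0.5, 0.866, -0.0]
contact_force: [-0.1, 0.4, -0.1]
width: 0.0614
gripper_force: 65.5
clock: 55.82
position: [0.5476, 0.1473, 0.0969]
ee_rot: [0.0, -0.5, 0.866, -0.0]
contact_force: [1.1, 0.4, 0.2]
width: 0.0612
gripper_force: 65.5
```

```bash
python3 -m handwheel '[[[0,0,1.5],[0,0,0],1],[[0,0,0],[0,0,0],1],[[0,0,0],[0,0,0],1]]'
python3 -m handwheel '[[[0,0,1],[0,0,0],1],[[0,0,0],[0,0,0],1],[[0,0,0],[0,0,0],1]]'
```

```text
clock: 56.2
position: [0.5476, 0.1473, 0.0955]
ee_rot: [0.0, -0.5, 0.866, -0.0]
contact_force: [0.4, -0.9, 1.0]
width: 0.0611
gripper_force: 65.6
clock: 56.58
position: [0.5476, 0.1474, 0.0945]
ee_rot: [0.0, -0.5, 0.866, -0.0]
contact_force: [0.1, -1.7, 1.7]
width: 0.061
gripper_force: 65.6
```

```bash
python3 -m handwheel '[[[0,0,1.5],[0,0,0],1],[[0,0,0],[0,0,0],1],[[0,0,0],[0,0,0],1]]'
python3 -m handwheel '[[[0,0,1.5],[0,0,0],1],[[0,0,0],[0,0,0],1],[[0,0,0],[0,0,0],1]]'
python3 -m handwheel '[[[0,0,1.5],[0,0,0],1],[[0,0,0],[0,0,0],1],[[0,0,0],[0,0,0],1]]'
```

```text
clock: 56.95
position: [0.5476, 0.1474, 0.0929]
ee_rot: [0.0, -0.5, 0.866, -0.0]
contact_force: [1.1, -0.8, 1.5]
width: 0.061
gripper_force: 65.7
clock: 57.32
position: [0.5476, 0.1474, 0.0914]
ee_rot: [0.0, -0.5, 0.866, -0.0]
contact_force: [0.7, -0.4, 1.4]
width: 0.0609
gripper_force: 65.7
clock: 57.7
position: [0.5476, 0.1474, 0.0899]
ee_rot: [0.0, -0.5, 0.866, -0.0]
contact_force: [1.4, -1.1, 3.0]
width: 0.0612
gripper_force: 65.8
```

```bash
python3 -m handwheel '[[[0,0,1.5],[0,0,0],1],[[0,0,0],[0,0,0],1],[[0,0,0],[0,0,0],1]]'
python3 -m handwheel '[[[0,0,1.5],[0,0,0],1],[[0,0,0],[0,0,0],1],[[0,0,0],[0,0,0],1]]'
python3 -m handwheel '[[[0,0,1],[0,0,0],1],[[0,0,0],[0,0,0],1],[[0,0,0],[0,0,0],1]]'
```

```text
clock: 58.08
position: [0.5476, 0.1474, 0.0894]
ee_rot: [0.0, -0.5, 0.866, -0.0]
contact_force: [-0.4, -0.9, 9.0]
width: 0.061
gripper_force: 66.5
clock: 58.45
position: [0.5477, 0.1474, 0.0894]
ee_rot: [0.001, -0.5, 0.866, -0.0]
contact_force: [-2.8, -2.3, 16.7]
width: 0.0612
gripper_force: 67.3
clock: 58.82
position: [0.5478, 0.1474, 0.0893]
ee_rot: [0.001, -0.5, 0.866, -0.001]
contact_force: [-4.0, -2.3, 21.9]
width: 0.0611
gripper_force: 67.9
```

Stiff at TCP 0.0894. With the ring gripped 10.5 mm below its origin, that puts the flange at 0.0999, rim height, so the pins went straight down the gaps. I'll ease the pressure and turn clockwise.

```bash
python3 -m handwheel '[[[0,0,-2.5],[0,0,0],1],[[0,0,0],[0,0,0],1],[[0,0,0],[0,0,0.5],1],[[0,0,0],[0,0,0.5],1],[[0,0,0],[0,0,0.5],1],[[0,0,0],[0,0,0.5],1],[[0,0,0],[0,0,0],1]]'
python3 -c "
from rig import readout as r;s=r.get_state();print(s['moment'],s['qpos'][5])"
```

```text
clock: 59.7
position: [0.5483, 0.1477, 0.0894]
ee_rot: [0.001, -0.407, 0.914, -0.0]
contact_force: [0.3, -0.8, 9.5]
width: 0.0612
gripper_force: 66.5
[-0.13550972  0.00438613 -0.10030712] -2.2682308657490764
```

```bash
python3 -m handwheel '[[[0,0,0],[0,0,1],1],[[0,0,0],[0,0,1],1],[[0,0,0],[0,0,1],1],[[0,0,0],[0,0,0],1]]'
python3 -m handwheel '[[[0,0,0],[0,0,1],1],[[0,0,0],[0,0,1],1],[[0,0,0],[0,0,1],1],[[0,0,0],[0,0,0],1]]'
python3 -m handwheel '[[[0,0,0],[0,0,1],1],[[0,0,0],[0,0,1],1],[[0,0,0],[0,0,1],1],[[0,0,0],[0,0,0],1]]'
python3 -c "
from rig import readout as r;s=r.get_state();print(s['moment'],s['qpos'][5])"
```

```text
clock: 60.2
position: [0.5486, 0.1477, 0.0894]
ee_rot: [0.001, -0.259, 0.966, -0.0]
contact_force: [1.0, -0.1, 8.6]
width: 0.0611
gripper_force: 66.5
clock: 60.7
position: [0.5487, 0.1476, 0.0895]
ee_rot: [0.001, -0.104, 0.995, 0.0]
contact_force: [0.2, 0.1, 9.2]
width: 0.0613
gripper_force: 66.5
clock: 61.2
position: [0.549, 0.1475, 0.0894]
ee_rot: [0.002, 0.052, 0.999, 0.0]
contact_force: [1.8, -0.3, 8.0]
width: 0.0611
gripper_force: 66.4
[-0.27417766 -0.23480585 -0.07164047] -1.3255228730523463
```

```bash
python3 -m handwheel '[[[0,0,0],[0,0,1],1],[[0,0,0],[0,0,1],1],[[0,0,0],[0,0,1],1],[[0,0,0],[0,0,1],1],[[0,0,0],[0,0,0.5],1],[[0,0,0],[0,0,0],1]]'
python3 -c "
from rig import readout as r;s=r.get_state();print(s['moment'],s['qpos'][5])"
python3 -m handwheel '[[[0,0,-5],[0,0,0],1],[[0,0,0],[0,0,0],1],[[0,0,-2],[0,0,0],1],[[0,0,0],[0,0,0],1],[[0,0,0],[0,0,0],1]]'
```

```text
clock: 61.95
position: [0.549, 0.1473, 0.0895]
ee_rot: [0.002, 0.284, 0.959, 0.001]
contact_force: [1.0, -2.0, 9.3]
width: 0.0608
gripper_force: 66.4
[-0.33114787 -0.16557719 -0.05650045] -0.8546865427799595
clock: 62.58
position: [0.5482, 0.1474, 0.0909]
ee_rot: [-0.0, 0.284, 0.959, -0.0]
contact_force: [8.8, 0.3, -23.0]
width: 0.0607
gripper_force: 72.9
```

It resists a 23 N pull, so the ring is locked under the ribs. I'll press back, turn a few more degrees toward the stop and check.

```bash
python3 -m handwheel '[[[0,0,6],[0,0,0],1],[[0,0,2],[0,0,0],1],[[0,0,0],[0,0,0],1]]'
python3 -m handwheel '[[[0,0,0],[0,0,0.5],1],[[0,0,0],[0,0,0.5],1],[[0,0,0],[0,0,0],1]]'
python3 -c "
from rig import readout as r;s=r.get_state();print(s['moment'],s['qpos'][5])"
```

```text
clock: 62.95
position: [0.5485, 0.1474, 0.0895]
ee_rot: [0.001, 0.284, 0.959, 0.0]
contact_force: [0.1, -0.8, 13.3]
width: 0.0612
gripper_force: 76.9
clock: 63.32
position: [0.5488, 0.1473, 0.0895]
ee_rot: [0.002, 0.334, 0.943, 0.001]
contact_force: [0.7, -2.4, 12.9]
width: 0.0608
gripper_force: 76.8
[-0.40067392  0.01921468 -0.06463239] -0.7499530966749262
```

```bash
python3 -m handwheel '[[[0,0,-3.5],[0,0,0],1],[[0,0,0],[0,0,0],1],[[0,0,0],[0,0,0],-0.6],[[0,0,0],[0,0,0],-0.8],[[0,0,0],[0,0,0],-0.8],[[0,0,-20],[0,0,0],-0.8],[[0,0,-50],[0,0,0],-0.8],[[0,0,-60],[0,0,0],-0.8],[[0,0,-60],[0,0,0],0],[[0,0,-15],[0,0,1],0],[[0,0,0],[0,0,1],0],[[0,0,0],[0,0,1],0],[[0,0,0],[0,0,1],0],[[0,0,0],[0,0,1],0],[[0,0,0],[0,0,1],0],[[0,0,0],[0,0,1],0],[[0,0,0],[0,0,1],0],[[0,0,0],[0,0,0.5],0],[[0,0,0],[0,0,0],0]]'
python3 - <<'E'
from h import *
s=readout.get_state();print(s["qpos"][5],2*np.degrees(np.arctan2(s["ee_rot"][1],s["ee_rot"][2])))
for n in("side","top"):cv2.imwrite(f"pics/{n}18.png",vision.get_image(n))
a=cv2.imread("pics/side18.png");c=cam("side");print(proj(c,[[.548,.147,.109],[.548,.147,.1],[.4733,.2145,.11]]))
# ring outline (dark) column through centre: top and bottom rows
g=cv2.cvtColor(a,cv2.COLOR_BGR2GRAY);print(proj(c,[[.548,.147-.0315,.085],[.548,.147+.0315,.109],[.4733,.2145+.0315,.110],[.4733,.2145-.0315,.086]]).round(1).tolist())
for u in (322,325,290,288): print(u,g[160:215,u].tolist())
E
```

```text
clock: 65.7
position: [0.547, 0.1474, 0.2959]
ee_rot: [-0.0, 0.707, 0.708, -0.0]
contact_force: [-0.1, -0.1, 0.4]
width: 0.0426
gripper_force: 0.0
0.13917031156568427 89.93583460916848
[[318.32615962 183.89716086]
 [318.41082132 186.76881293]
 [288.13102997 177.40890174]]
[[321.2, 196.2], [315.8, 179.5], [286.3, 173.3], [290.6, 189.2]]
322 [98, 100, 102, 102, 102, 101, 101, 102, 104, 104, 105, 105, 106, 106, 107, 106, 106, 87, 61, 48, 32, 18, 16, 16, 9, 26, 25, 18, 18, 16, 16, 17, 14, 17, 16, 15, 19, 24, 44, 53, 54, 53, 54, 53, 53, 55, 53, 53, 54, 110, 155, 146, 122, 110, 100]
325 [102, 98, 99, 102, 103, 102, 100, 99, 99, 100, 84, 50, 32, 29, 26, 26, 27, 29, 27, 25, 26, 22, 20, 18, 21, 18, 18, 18, 16, 15, 17, 14, 14, 14, 11, 15, 23, 39, 48, 50, 49, 50, 51, 49, 51, 50, 50, 65, 113, 159, 176, 158, 143, 141, 116]
290 [48, 53, 54, 54, 53, 53, 53, 53, 54, 53, 55, 57, 47, 39, 30, 20, 86, 112, 114, 90, 44, 17, 17, 16, 15, 16, 15, 14, 14, 16, 21, 44, 53, 53, 54, 53, 53, 52, 52, 53, 52, 52, 89, 132, 147, 146, 145, 144, 143, 122, 107, 93, 87, 94, 87]
288 [49, 55, 54, 53, 55, 55, 57, 56, 56, 55, 56, 55, 57, 45, 28, 18, 89, 114, 114, 101, 60, 18, 20, 16, 14, 14, 15, 12, 16, 16, 25, 29, 45, 51, 52, 53, 53, 52, 51, 52, 52, 52, 97, 135, 146, 145, 146, 144, 121, 100, 90, 89, 91, 84, 71]
```

The new ring's lower edge in the side view (row 197.5) has the same offset from prediction as the finished ring's, so it is home. Now to the post.

```bash
python3 -m handwheel '[[[38,-1.2,0],[0,0,0],0],[[39,-1.2,0],[0,0,0],0],[[39,-1.2,0],[0,0,0],0],[[38.5,-1,0],[0,0,0],0],[[0,0,40],[0,0,0],0],[[0,0,50],[0,0,0],0],[[0,0,50],[0,0,0],0],[[0,0,40],[0,0,0],0],[[0,0,34],[0,0,0],0],[[0,0,0],[0,0,0],0],[[0,0,0],[0,0,0],0]]'
python3 -m handwheel '[[[0,0,0],[0,0,0],0.5],[[0,0,0],[0,0,0],1],[[0,0,0],[0,0,0],1],[[0,0,0],[0,0,0],1]]' 60
```

```text
clock: 67.18
position: [0.5438, 0.3023, 0.0832]
ee_rot: [0.0, 0.707, 0.707, 0.001]
contact_force: [0.7, -0.5, 0.5]
width: 0.0427
gripper_force: 0.0
clock: 67.68
position: [0.5433, 0.3023, 0.0839]
ee_rot: [0.0, 0.707, 0.707, 0.001]
contact_force: [-2.4, -0.1, 6.3]
width: 0.0121
gripper_force: 58.4
```

```bash
python3 -m handwheel '[[[-0.5,-8.9,0],[0,0,-1],1],[[-0.5,-8.9,0],[0,0,-1],1],[[-0.5,-8.9,0],[0,0,-1],1],[[-0.5,-8.9,0],[0,0,-1],1],[[-0.5,-8.9,0],[0,0,-1],1],[[-0.5,-8.9,0],[0,0,-1],1],[[-0.5,-8.9,0],[0,0,-1],1],[[-0.5,-8.9,0],[0,0,-1],1]]'
python3 -m handwheel '[[[-0.5,-8.9,0],[0,0,-1],1],[[-0.5,-8.9,0],[0,0,-1],1],[[-0.5,-8.9,0],[0,0,-1],1],[[-0.5,-8.9,0],[0,0,-1],1],[[-0.5,-8.9,0],[0,0,-1],1],[[-0.5,-8.9,0],[0,0,-1],1],[[-0.5,-8.9,0],[0,0,-1],1],[[0,0,0],[0,0,0],1],[[0,0,0],[0,0,0],1]]'
```

```text
clock: 68.68
position: [0.4829, 0.2736, 0.0838]
ee_rot: [0.003, 0.356, 0.934, 0.002]
contact_force: [5.1, -1.4, 1.3]
width: 0.0123
gripper_force: 59.7
clock: 69.8
position: [0.4633, 0.2161, 0.0838]
ee_rot: [0.006, -0.001, 1.0, -0.0]
contact_force: [6.9, -4.9, 0.4]
width: 0.0122
gripper_force: 60.1
```

```bash
python3 -m handwheel '[[[-2,-2,0],[0,0,0],1],[[0,0,0],[0,0,0],1],[[0,0,0],[0,0,0],1]]'
python3 -m handwheel '[[[0,0,0],[0,0,0],0.3],[[0,0,0],[0,0,0],0],[[0,0,0],[0,0,0],-0.5],[[0,0,-30],[0,0,0],-0.5],[[0,0,-60],[0,0,0],-1],[[0,0,-60],[0,0,0],-1],[[0,0,-60],[0,0,0],-1],[[0,0,0],[0,0,0],-1],[[0,0,0],[0,0,0],-1]]'
python3 - <<'E'
from h import *
s=readout.get_state();c=cam("wrist",s);w=vision.get_image("wrist");cv2.imwrite("pics/w19.png",w)
S=vision.get_image("side");cv2.imwrite("pics/s19.png",S)
print(s["position"],proj(c,[[.4607,.2145,.115],[.5428,.2899,.11],[.548,.1457,.11],[.6175,.2195,.109]]).round(1).tolist())
o=np.zeros((500,800,3),np.uint8);o[:500,:450]=cv2.resize(w[140:340,230:410],(450,500),interpolation=2)
o[:256,450:]=cv2.resize(S[120:230,255:405],(350,256),interpolation=2);o[260:478,450:]=cv2.resize(S,(350,218));cv2.imwrite("pics/c19.png",o)
E
```

```text
clock: 70.18
position: [0.4633, 0.2152, 0.0838]
ee_rot: [0.004, -0.0, 1.0, 0.001]
contact_force: [5.0, 0.4, 5.9]
width: 0.0121
gripper_force: 60.7
clock: 71.3
position: [0.4592, 0.2142, 0.2911]
ee_rot: [-0.001, -0.0, 1.0, -0.0]
contact_force: [0.0, 1.1, -0.3]
width: 0.0855
gripper_force: 0.0
[0.45916793 0.21416858 0.29107802] [[317.7, 182.7], [378.9, 246.2], [262.0, 250.0], [321.4, 297.0]]
```

View pics/c19.png

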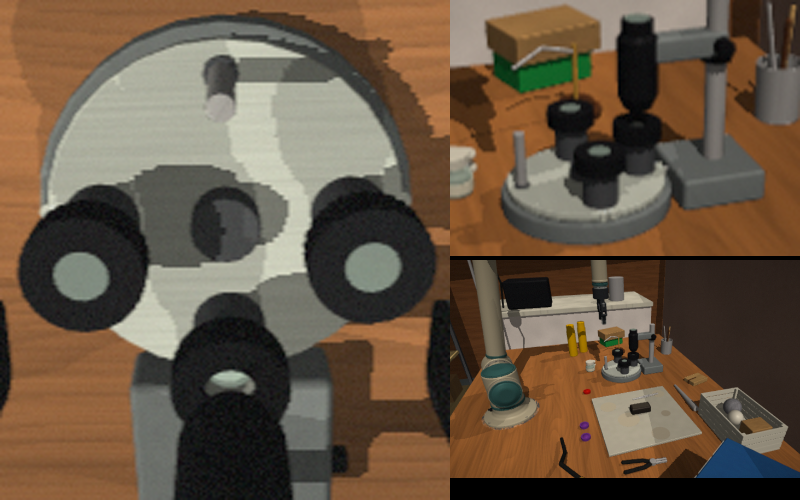

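The post is at (317.6,182.8) against a predicted (317.7,182.7), and the windows match too, so the turret is back in its click. The new ring sits level under the head, and the bystander tools are where they were. Handing in.

```bash
python3 -c "from rig import manip;print(manip.sign_off())"
```

```text
the job is handed in; nothing more can be done
None
```

The job is done and handed in at about 71 s: the lens (dome up), spacer and both filters are in the cell, the ring is screwed home and held against a 23 N pull, the turret is back in its click under the head, and the bench tools were left where they were.

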